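Dry a board of trough planters

ROBOT

A 6-joint arm with a two-finger parallel gripper is mounted at the origin on the work surface. World frame = base frame: x ahead of the robot, y to its left, z up, the work surface at z = 0. Lengths are in m, angles in rad, forces in N, time in s.
With the tool pointing down it reaches from about 0.25 to 0.725 m from the base axis. Payload 4 kg.
Tool frame: the origin (TCP) lies on the centre line of the jaws, within the pads' length; the fingertips stand 22 mm ahead of it and the grasp point (between the pads) lies 3 mm ahead of it (bot.tip_reach is the distance from the TCP to the fingertips, in m); z points along the fingers, y is the line along which they close (so a half turn about z gives the same grasp; the last joint's range is limited). The gripper opens to 85 mm and grips with 20 to 120 N. Pads are 22 mm wide; open, the fingers measure 114 mm over their backs; the gripper's body (76 mm by 85 mm) begins 54 mm behind the grasp point. The pads swing forward as they close: fully open they stand 13 mm farther back than shut.
Start: joints at [1.28, 0.241, 0.005, 1.335, 0, 1.571], TCP at [0.143, 0.479, 0.233] pointing down, gripper open.
Joint ranges: [-2.72, 2.72], [-1.05, 1.87], [-1.09, 1.28], [-1.99, 2.15], [-1.42, 1.44], [-3.14, 3.14]. Speed limits (rad/s): [2.79, 2.79, 3.14, 3.14, 3.14, 3.14].

INTERFACE

Orientations are given as a unit quaternion [x, y, z, w].
In Python, from workcell import bot gives the robot as it stands. The module is installed in compiled form; this text tells all that it offers.
- The arm moves only by the tool apply_moves, never from a script. Its argument "commands" is a list of rows, each a list of 4 numbers: the shift along the tool's x, y, z scaled (see below), then the turn about the tool's z scaled (see below). In form: [[tx, ty, tz, roll], ...]. A call has exactly 5 rows; each row shifts and turns the commanded pose from where the row before left it, along the tool's axes as they then stand; what a row does not reach is not made up. The controller multiplies each number of a shift by 20 mm and each number of a turn by 60 degrees. A row lasts 1/12 s, in which the tool goes at most 41.7 mm and 7.16 degrees, less where a joint would pass 70% of its speed; a pose out of reach is approached as far as the arm can. A call with a number of a shift or a turn outside -1 to 1 is refused whole. A call with a gripper value outside its range is refused whole. "claw" is the closure, from 0 (fully open) to 1 (shut), set as the call begins (left out, the last holds). The fingers move at their own pace and stop on an object; the grip force is fixed at half the most. Time passes only in rows, so rows that do not move let the fingers close, or fill a call up. It gives the time, the measured TCP pose, the force, the opening and the grip force at its end, in the units of the state.
- bot.get_obs(): the state, without advancing time (a new reading comes with each control period).
- bot.camera(name): name is "side" or "top" or "wrist"; returns a dict with "image" (420x560x3 uint8, blue, green, red), "camera_matrix" (3x3 intrinsics, pixels), "k1" (the pictures are not rectified: a ray, as slopes to the right and down, at radius r is drawn at 1 + k1 r^2 times it, then the intrinsics apply), "R" (3x3) and "t" (3): a world point X has camera coordinates R X + t. Camera axes: x right, y down, z forward; pixel columns grow to the right and rows downward; lengths in m; the calibration is good to about 2 mm. A picture is of the moment at which its call begins. There is no depth.
- bot.job_done(): hands the job in; it is judged then, once.
The state is a dict: "clock": time; "joint_pos": joint angles; "joint_vel": joint speeds; "tau": joint torques, N m; "eef_pos": TCP position; "tool_rot": TCP orientation; "ft_force": force on the tool from outside, world axes, zero at the start; "ft_torque": the same for the moment, N m; "grip_width": finger opening in m; "grasp_force": force on a finger pad.
Only numpy, scipy, OpenCV 4.12 (cv2) and the standard library are available. Lean on these libraries where they do the work, as an engineer would, in place of code of your own. Each camera call takes 0.05 s, during which the arm holds its last target. There are 200 camera calls.

TASK

The bench dryer is running empty: stop it first by pressing its knob down and turning it anticlockwise until it pops up at stop, then stand every terracotta planter upright on the wooden ware board, side by side and not stacked. Once all are on, slide the loaded board along the table into the corner of the dryer's low steel fence until it lies flush against both bars, and then restart the dryer: press the knob down and turn it clockwise until it pops up at run. Leave the mug, the tape measure and the brush where they are, and do not lift or tip the board.

Things in the scene. Friction and masses are not known exactly. Their poses are not given: they have to be found in the camera images.
- planter1: plain terracotta trough planter, 80 mm long (its x) x 48 mm wide (its y) x 32 mm high, open on top, walls and floor 6 mm, about 130 g. Origin: centre of its underside; z up out of its open top. Two to four of the four planters are present.
- planter2: plain terracotta trough planter, 80 mm long (its x) x 48 mm wide (its y) x 32 mm high, open on top, walls and floor 6 mm, about 130 g. Origin: centre of its underside; z up out of its open top. Two to four of the four planters are present.
- planter3: plain terracotta trough planter, 80 mm long (its x) x 48 mm wide (its y) x 32 mm high, open on top, walls and floor 6 mm, about 130 g. Origin: centre of its underside; z up out of its open top. Two to four of the four planters are present.
- planter4: plain terracotta trough planter, 80 mm long (its x) x 48 mm wide (its y) x 32 mm high, open on top, walls and floor 6 mm, about 130 g. Origin: centre of its underside; z up out of its open top. Two to four of the four planters are present.
- board: loose wooden ware board, 200 mm (its x) x 160 mm (its y) x 12 mm thick, 0.3 kg, lying on the table. Origin: centre of its underside; z up. Holds four planters in two rows of two, their long sides along the board's x.
- dryer: fixed warm-air dryer: white box 240 (its x) x 120 (its y) x 130 mm high, louvred front to its +y, knob on top. Origin: centre of its underside. Fixed before it, a low L-shaped steel fence, bars 12 mm wide, 12 mm high: end bar along its x, stopping face at y = +112 mm; side bar along its y on the robot's side, from y = 100 to 275 mm, stopping face at x = -100 mm.
- board_home (a point): point on the table in front of the dryer where the centre of the board's underside lies when the board touches both bars of the fence; axes as the dryer's: the end bar lies 80 mm from it towards its -y, the side bar 100 mm towards its -x; both other sides are open. The board's x is then along this x (either way round).
- knob_grip (a point): point on the knob's axis at the height to grip, 190 mm above the table when the knob is up. The knob is a black disc 52 mm across with an upright bar handle on it, 56 mm long (its x), 14 mm thick (its y), 36 mm high: this point is 12 mm below the top of the bar and 24 mm above the disc. z up; x along the bar, turning with the knob.
- knob_turn (a joint): angle of the knob in rad, growing clockwise seen from above: 0 is stop (bar along the dryer's x), 1.3 is run; ends of travel at -0.1 and 1.4. A bayonet locks it within about 0.15 rad of stop or of run unless the knob is held down; let go between them, it stays about 0.006 m down.
- knob_press (a joint): how far the knob is pressed down, m: 0 is up (popped out), 0.008 fully down; sprung, 4 N to start and 8 N fully down. It turns past the lock only when held more than 0.0065 down, and pops up again when let go at stop or at run.
- mug: bystander: black mug, 80 mm across, 90 mm high; origin at the centre of its underside.
- tape: bystander: black and yellow tape measure, 75 x 45 x 65 mm high; origin at the centre of its underside.
- brush: bystander: bench brush with wooden handle and black bristles, 280 mm long (its x), 45 mm wide, 36 mm high; origin at the middle of its underside.
Mind the look-alikes: they are no part of the job. Leave any turquoise look-alike of the planter3 alone.

How it is judged:
On the way, in this order (a step that is already met when the one before it is completed fails the run):
1. the dryer is stopped: knob at stop and popped up (value of joint knob_turn below 0.3 rad and value of joint knob_press below 0.002 m), for 0.2 s.
2. every planter stands upright on the board, let go (x of planter1 in the frame of board between -0.085 and 0.085 m and y of planter1 in the frame of board between -0.065 and 0.065 m and z of planter1 in the frame of board between 0.007 and 0.017 m and angle between each of planter1, planter2, planter3, planter4's own z axis and vertical below 0.1 rad and linear speed of each of planter1, planter2, planter3, planter4 below 0.03 m/s and contact force between each of planter1, planter2, planter3, planter4 and the fingers below 0.1 N and x of planter2 in the frame of board between -0.085 and 0.085 m and y of planter2 in the frame of board between -0.065 and 0.065 m and z of planter2 in the frame of board between 0.007 and 0.017 m and x of planter3 in the frame of board between -0.085 and 0.085 m and y of planter3 in the frame of board between -0.065 and 0.065 m and z of planter3 in the frame of board between 0.007 and 0.017 m and x of planter4 in the frame of board between -0.085 and 0.085 m and y of planter4 in the frame of board between -0.065 and 0.065 m and z of planter4 in the frame of board between 0.007 and 0.017 m), for 0.3 s.
3. the board lies flush against both bars of the fence (x of board in the frame of board_home between -0.01 and 0.008 m and y of board in the frame of board_home between -0.01 and 0.008 m and angle between the x axis of board and the x axis of board_home, either way round below 0.06 rad and height (world z) of board below 0.008 m and linear speed of board below 0.02 m/s), for 0.2 s.
4. the dryer runs again: knob at run and popped up (value of joint knob_turn above 1 rad and value of joint knob_press below 0.002 m), for 0.2 s.
At the end, for the whole second after the job is handed in: Every planter stands upright (0.1 rad) and still on the board, centre within 85 mm (board x) and 65 mm (board y) of the board's; the board lies flat within 8 mm of both bars, square to 0.06 rad; the knob is at run (over 1.0 rad), popped up (under 2 mm); all released (all of step 2 and all of step 3 and all of step 4); the robot touches nothing.
It fails at once if the mug is moved more than 30 mm (distance of mug from where it was at the start of the episode above 0.03 m).
It fails at once if the tape is moved more than 30 mm (distance of tape from where it was at the start of the episode above 0.03 m).
It fails at once if the brush is moved more than 30 mm (distance of brush from where it was at the start of the episode above 0.03 m).
It fails at once if the knob is forced past its lock without being pressed down (value of joint knob_turn between 0.3 and 1.05 rad and value of joint knob_press below 0.0045 m).
It fails at once if the board is lifted or tipped (height (world z) of board above 0.025 m or angle between board's own z axis and vertical above 0.2 rad).
Of planter1, planter2, planter3, planter4 only 2 to 4 are there at a start; the rules pass over those that are not, and their reading is None.
At some moment in a run one of planter1, planter2, planter3, planter4 may be knocked a few centimetres aside while the robot is not near it.
Once in a run the grip may slacken for a moment while it holds something.
It also fails if it takes over 210 s, if anything falls off the work surface, if the arm or the gripper's body presses on something with over 40 N, if the wrist force passes 120 N, or if a joint passes its speed limit or range.

## Working session

There is one attempt and no reset: what is moved stays moved. The work goes in short steps, Python scripts to look and compute and a tool call to move; the robot and the scene stay as the last step left them, time stands still between calls to the robot, and variables do not carry over. Pictures are saved under pics/ and viewed, at most 14 in all, crops included, and the job is handed in when it is done.

Besides the shell and the picture viewer there is one more tool, called after "Request:" in YAML: its name, and indented under it one key for each argument. apply_moves: Moves the arm, as the interface text tells. Shifts and turns lie within -1 to 1; 1 stands for 20 mm of shift or 60 degrees of turn. Its arguments: {"type":"object","properties":{"commands":{"type":"array","items":{"type":"array","items":{"type":"number","minimum":-1,"maximum":1}}},"claw":{"type":"number"}},"required":["commands"]}

```bash
mkdir -p pics
cat > h.py <<'E'
import numpy as np, cv2
from workcell import bot
def snap(n,f):
    c=bot.camera(n); cv2.imwrite('pics/'+f+'.png',c['image']); np.savez('pics/'+f+'.npz',K=c['camera_matrix'],k=c['k1'],R=c['R'],t=c['t']); return c
def ray(f,px):
    d=np.load('pics/'+f+'.npz'); K=d['K'];k=float(d['k'])
    u=cv2.undistortPoints(np.array([[px]],float),K,np.array([k,0,0,0,0.]))[0,0]
    R=d['R'];t=d['t']; return -R.T@t, R.T@np.array([u[0],u[1],1])
def at(f,px,z):
    o,v=ray(f,px); return (o+v*(z-o[2])/v[2]).round(4)
def proj(f,X):
    d=np.load('pics/'+f+'.npz'); p=d['R']@np.array(X,float)+d['t']; a=p[:2]/p[2]; a=a*(1+float(d['k'])*(a@a))
    return (d['K']@np.array([*a,1]))[:2].round(1)
E
python3 - <<'E'
from h import *
for n in ('top','side'): 
    c=snap(n,n+'0'); cv2.imwrite('pics/'+n+'0b.png',cv2.resize(c['image'],(800,600),interpolation=cv2.INTER_CUBIC))
o=bot.get_obs(); print(o['clock'],o['eef_pos'],o['tool_rot'],o['grip_width'])
E
```

```text
0.1 [0.14320725 0.47846916 0.23230715] [ 1.44899686e-01  9.89445914e-01 -9.20404540e-04 -1.30793137e-04] 0.08475294214262873
```

View pics/top0b.png

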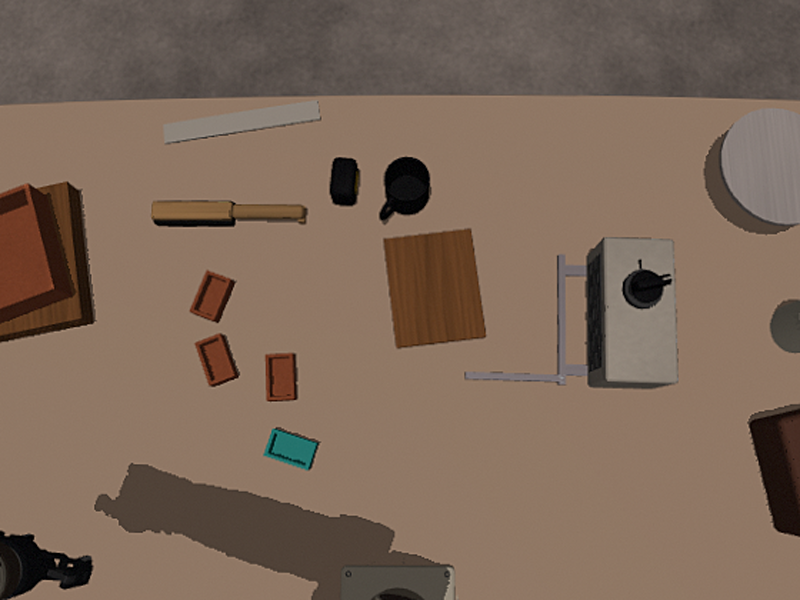

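View pics/side0b.png

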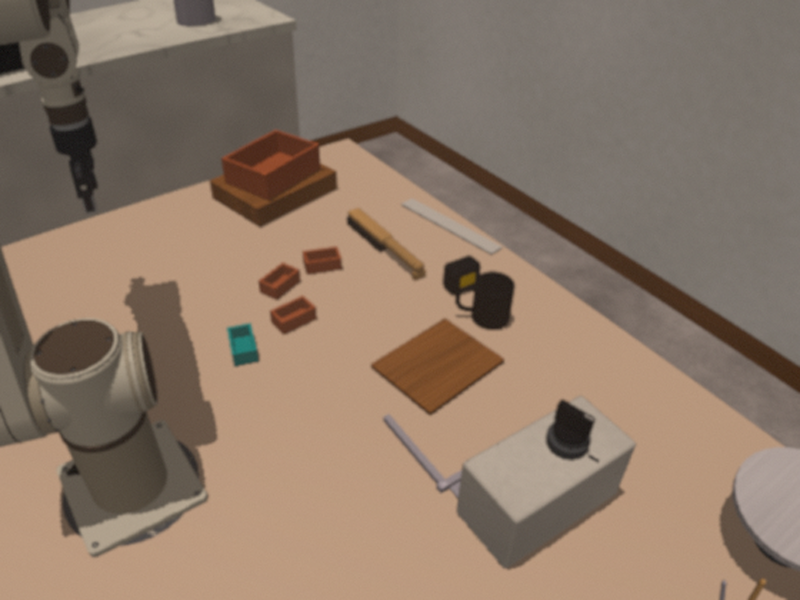

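The top view shows three planters at about (213,297), (217,360), (281,377), the board at (435,288), the dryer at (640,310) and the knob bar pointing right, which is run. I'll enlarge crops to measure.

Run:
```python
from h import *
im=cv2.imread('pics/top0.png')
cv2.imwrite('pics/c1.png',cv2.resize(im[145:285,260:480],None,fx=3.6,fy=3.6,interpolation=cv2.INTER_CUBIC))
cv2.imwrite('pics/c2.png',cv2.resize(im[180:335,125:235],None,fx=3.6,fy=3.6,interpolation=cv2.INTER_CUBIC))
```

```text
(no output)
```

View pics/c1.png

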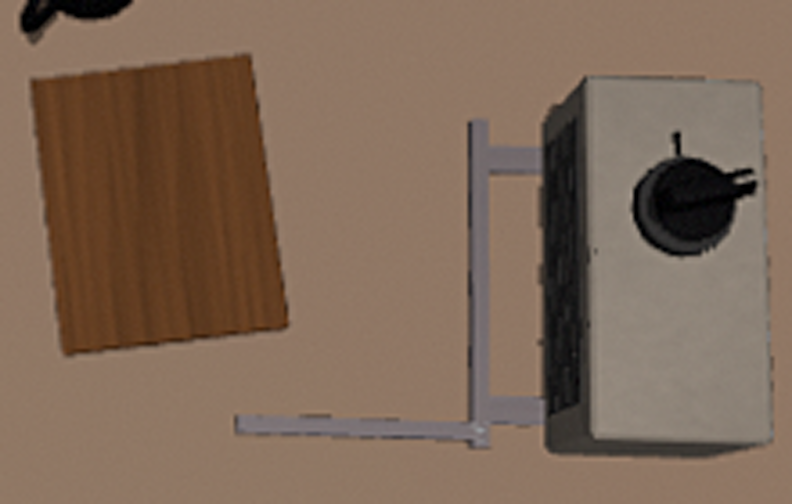

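View pics/c2.png

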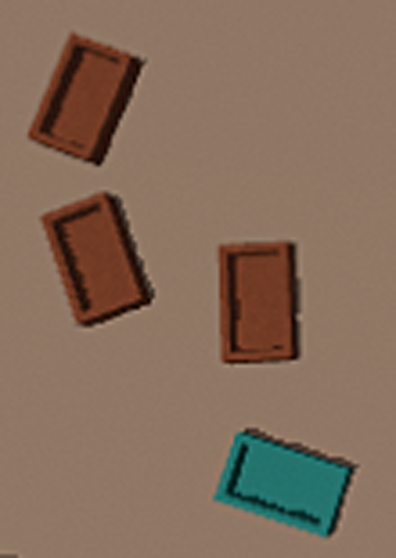

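Run:
```python
from h import *
f=lambda p,z,o=(260,145):at('top0',(p[0]/3.6+o[0]-.36,p[1]/3.6+o[1]-.36),z)
print('board',*[f(p,.012) for p in[(30,80),(250,54),(288,327),(65,354)]])
print('dry',*[f(p,.13) for p in[(587,76),(762,82),(772,443),(593,437)]])
print('end',*[f(p,.012) for p in[(469,120),(470,420)]]);print('side',*[f(p,.012) for p in[(236,416),(470,424)]])
print('knob disc',f((684,206),.155), 'bar',f((668,198),.202),f((752,181),.202))
for n,P in dict(A=[(73,37),(133,57),(94,160),(30,135)],B=[(42,215),(103,195),(143,300),(82,325)],C=[(221,246),(289,246),(292,360),(226,361)],T=[(240,431),(350,465),(327,535),(216,497)]).items():
    print(n,*[f(p,.032,(125,180)) for p in P])
for q,n in(((407,187),'mug'),((345,182),'tape')):print(n,at('top0',(q[0]*.7,q[1]*.7),.08))
print('brush',at('top0',(305*.7,213*.7),.03),at('top0',(152*.7,212*.7),.03))
print('cam',ray('top0',(280,210))[0])
d=np.load('pics/top0.npz');print(d['K'])
c=snap('wrist','w0');w=np.load('pics/w0.npz');o=bot.get_obs();
from scipy.spatial.transform import Rotation as Ro
T=Ro.from_quat(o['tool_rot']).as_matrix();print(T.round(3));C=-w['R'].T@w['t'];print('cam in tool',T.T@(C-o['eef_pos']),(w['R']@T).round(3),w['K'])
```

```text
board [0.6637 0.0258 0.012 ] [ 0.6829 -0.1319  0.012 ] [ 0.4855 -0.1553  0.012 ] [4.666e-01 1.000e-04 1.200e-02]
dry [ 0.6338 -0.3425  0.13  ] [ 0.6303 -0.4592  0.13  ] [ 0.3941 -0.4499  0.13  ] [ 0.3987 -0.3348  0.13  ]
end [ 0.6342 -0.2877  0.012 ] [ 0.4203 -0.2805  0.012 ]
side [ 0.4234 -0.1182  0.012 ] [ 0.4175 -0.2804  0.012 ]
knob disc [ 0.542  -0.3934  0.155 ] bar [ 0.5372 -0.3686  0.202 ] [ 0.5478 -0.4215  0.202 ]
A [0.5989 0.3375 0.032 ] [0.5843 0.2938 0.032 ] [0.511  0.3179 0.032 ] [0.5287 0.3644 0.032 ]
B [0.4723 0.3528 0.032 ] [0.4865 0.3104 0.032 ] [0.4138 0.2793 0.032 ] [0.3964 0.3211 0.032 ]
C [0.4513 0.2265 0.032 ] [0.4514 0.1794 0.032 ] [0.3736 0.1753 0.032 ] [0.3726 0.2205 0.032 ]
T [0.3255 0.2095 0.032 ] [0.3034 0.1343 0.032 ] [0.2569 0.149  0.032 ] [0.2813 0.2246 0.032 ]
mug [ 0.737  -0.0182  0.08  ]
tape [0.7466 0.0896 0.08  ]
brush [0.7064 0.1654 0.03  ] [0.7107 0.4469 0.03  ]
cam [ 0.30684444 -0.02576525  1.29032855]
[[514.07115384   0.         281.84013521]
 [  0.         514.07115384 209.94876834]
 [  0.           0.           1.        ]]
[[-0.958  0.287 -0.   ]
 [ 0.287  0.958 -0.002]
 [-0.    -0.002 -1.   ]]
cam in tool [ 0.07345615 -0.00020411 -0.14039455] [[-0.     1.    -0.001]
 [-0.958 -0.    -0.288]
 [-0.288  0.001  0.958]] [[365.81643757   0.         281.43045236]
 [  0.         365.81643757 208.21452478]
 [  0.           0.           1.        ]]
```

Request:
apply_moves:
  commands:
    - [-0.79, -0.9, -0.035, 0]
    - [-0.79, -0.9, -0.035, 0]
    - [-0.79, -0.9, -0.035, 0]
    - [-0.79, -0.9, -0.035, 0]
    - [-0.79, -0.9, -0.035, 0]
  claw: 0

```text
clock: 0.57
eef_pos: [0.1934, 0.3689, 0.2363]
tool_rot: [0.145, 0.989, -0.0, -0.0]
ft_force: [0.8, -0.4, -0.1]
grip_width: 0.0852
grasp_force: 0.0
```

Request:
apply_moves:
  commands:
    - [-0.79, -0.9, -0.035, 0]
    - [-0.79, -0.9, -0.035, 0]
    - [-0.79, -0.9, -0.035, 0]
    - [-0.79, -0.9, -0.035, 0]
    - [-0.79, -0.9, -0.035, 0]

```text
clock: 0.98
eef_pos: [0.2432, 0.26, 0.24]
tool_rot: [0.145, 0.989, -0.0, -0.0]
ft_force: [0.1, 0.6, 0.1]
grip_width: 0.0854
grasp_force: 0.0
```

Request:
apply_moves:
  commands:
    - [-0.79, -0.9, -0.035, 0]
    - [-0.79, -0.9, -0.035, 0]
    - [-0.79, -0.9, -0.035, 0]
    - [-0.79, -0.9, -0.035, 0]
    - [-0.79, -0.9, -0.035, 0]

```text
clock: 1.4
eef_pos: [0.293, 0.1512, 0.2435]
tool_rot: [0.145, 0.989, -0.0, -0.0]
ft_force: [0.7, 1.0, 0.4]
grip_width: 0.0856
grasp_force: 0.0
```

Request:
apply_moves:
  commands:
    - [-0.79, -0.9, -0.035, 0]
    - [-0.79, -0.9, -0.035, 0]
    - [-0.79, -0.9, -0.035, 0]
    - [-0.79, -0.9, -0.035, 0]
    - [-0.79, -0.9, -0.035, 0]

```text
clock: 1.82
eef_pos: [0.3429, 0.0423, 0.247]
tool_rot: [0.145, 0.989, 0.0, -0.0]
ft_force: [0.1, -0.0, 0.2]
grip_width: 0.0851
grasp_force: 0.0
```

Request:
apply_moves:
  commands:
    - [-0.79, -0.9, -0.035, 0]
    - [-0.79, -0.9, -0.035, 0]
    - [-0.79, -0.9, -0.035, 0]
    - [-0.79, -0.9, -0.035, 0]
    - [-0.79, -0.9, -0.035, 0]

```text
clock: 2.23
eef_pos: [0.3928, -0.0666, 0.2505]
tool_rot: [0.145, 0.989, 0.0, -0.0]
ft_force: [0.3, 1.3, 0.5]
grip_width: 0.0851
grasp_force: 0.0
```

Request:
apply_moves:
  commands:
    - [-0.79, -0.9, -0.035, 0]
    - [-0.79, -0.9, -0.035, 0]
    - [-0.79, -0.9, -0.035, 0]
    - [-0.79, -0.9, -0.035, 0]
    - [-0.79, -0.9, -0.035, 0]

```text
clock: 2.65
eef_pos: [0.4427, -0.1754, 0.2538]
tool_rot: [0.145, 0.989, 0.0, -0.0]
ft_force: [-0.1, 0.1, -0.0]
grip_width: 0.0854
grasp_force: 0.0
```

Request:
apply_moves:
  commands:
    - [-0.79, -0.9, -0.035, 0]
    - [-0.79, -0.9, -0.035, 0]
    - [-0.79, -0.9, -0.035, 0]
    - [-0.79, -0.9, -0.035, 0]
    - [-0.79, -0.9, -0.035, 0]

```text
clock: 3.07
eef_pos: [0.4926, -0.2841, 0.2571]
tool_rot: [0.145, 0.989, 0.0, -0.0]
ft_force: [0.8, 0.9, -0.2]
grip_width: 0.0854
grasp_force: 0.0
```

Request:
apply_moves:
  commands:
    - [-0.79, -0.9, -0.035, 0]
    - [-0.79, -0.9, -0.035, 0]
    - [-0.79, -0.9, -0.035, 0]
    - [-0.79, -0.9, -0.035, 0]
    - [-0.79, -0.9, -0.035, 0]

```text
clock: 3.48
eef_pos: [0.5425, -0.3929, 0.2605]
tool_rot: [0.145, 0.989, 0.0, -0.0]
ft_force: [0.3, -0.5, 0.9]
grip_width: 0.0856
grasp_force: 0.0
```

Request:
apply_moves:
  commands:
    - [0, 0, 0, 0.11]
    - [0, 0, 0, 0.11]
    - [0, 0, 0, 0.11]
    - [0, 0, 0, 0.11]
    - [0, 0, 0, 0.11]

```text
clock: 3.9
eef_pos: [0.5422, -0.392, 0.2602]
tool_rot: [0.423, 0.906, 0.0, -0.001]
ft_force: [0.2, 0.2, 1.0]
grip_width: 0.0854
grasp_force: 0.0
```

Request:
apply_moves:
  commands:
    - [0, 0, 0, 0.11]
    - [0, 0, 0, 0.11]
    - [0, 0, 0, 0.11]
    - [0, 0, 0, 0.11]
    - [0, 0, 0, 0]

```text
clock: 4.32
eef_pos: [0.5422, -0.3918, 0.2604]
tool_rot: [0.617, 0.787, -0.0, -0.001]
ft_force: [-0.3, -0.4, -0.4]
grip_width: 0.0854
grasp_force: 0.0
```

```bash
cat >> h.py <<'E'
from scipy.spatial.transform import Rotation as Ro
def go(x,y,z,yaw):
    "tool-frame shift (units, before turning) and turn to TCP x,y,z with tool-x yaw (deg)"
    o=bot.get_obs(); T=Ro.from_quat(o['tool_rot']).as_matrix(); p=np.degrees(np.arctan2(T[1,0],T[0,0]))
    dr=-((yaw-p+180)%360-180)
    print('t',round(o['clock'],2),'pos',o['eef_pos'].round(4),'yaw',p.round(1),'F',o['ft_force'].round(1),'w',round(o['grip_width'],4))
    print(' -> units',(T.T@(np.array([x,y,z])-o['eef_pos'])/.02).round(2),'roll units',round(dr/60,3))
E
python3 - <<'E'
from h import *
snap('wrist','w1'); go(.542,-.394,.193,101.5)
E
```

```text
t 4.37 pos [ 0.5423 -0.3919  0.2605] yaw 104.1 F [ 0.8 -0.1 -0.9] w 0.0854
 -> units [-0.1  -0.04  3.38] roll units 0.043
```

View pics/w1.png

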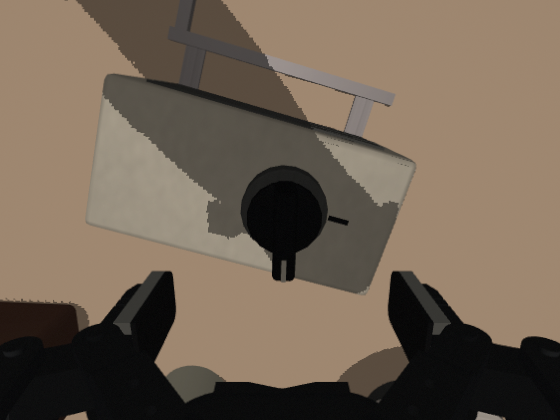

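The wrist view shows the knob at about (285,212), with the bar pointing straight down the image to (284,280), so it lines up with the jaws.

Run:
```python
from h import *
c=np.array([.5422,-.394])
for a in (-76,-79):
  d=np.array([np.cos(np.radians(a)),np.sin(np.radians(a))])
  print(a,[proj('w1',[*(c+s*.028*d),z]) for s in(1,-1) for z in(.166,.202)])
for z in(.13,.166):print(z,[proj('w1',[*(c+.026*np.array(e)),z]) for e in([1,0],[-1,0],[0,1],[0,-1])],proj('w1',[*c,z]))
print(at('w1',(284.5,208),.14),at('w1',(284.5,217),.166))
```

```text
-76 [array([281.1, 253.7]), array([281. , 277.9]), array([280.8, 174.5]), array([280.6, 187.3])]
-79 [array([279. , 253.6]), array([278.5, 277.8]), array([283. , 174.6]), array([283.3, 187.4])]
0.13 [array([313.7, 208.9]), array([248. , 193.3]), array([289.3, 168.7]), array([273.2, 232. ])] [281.1 201.1]
0.166 [array([318.1, 224.1]), array([243.2, 206.6]), array([290.4, 178.7]), array([272., 250.])] [280.9 215.4]
[ 0.5453 -0.3958  0.14  ] [ 0.5448 -0.3945  0.166 ]
```

Request:
apply_moves:
  commands:
    - [-0.09, 0.05, 0.6, 0]
    - [-0.09, 0.04, 0.7, 0]
    - [0, 0, 0.7, 0]
    - [0, 0, 0.7, 0]
    - [0, 0, 0.66, 0]

```text
clock: 4.78
eef_pos: [0.5448, -0.3949, 0.1928]
tool_rot: [0.615, 0.789, -0.0, -0.0]
ft_force: [0.3, -0.0, -0.5]
grip_width: 0.0855
grasp_force: 0.0
```

Request:
apply_moves:
  commands:
    - [0, 0, 0, 0]
    - [0, 0, 0, 0]
    - [0, 0, 0, 0]
    - [0, 0, 0, 0]
    - [0, 0, 0, 0]
  claw: 1

```text
clock: 5.2
eef_pos: [0.5455, -0.3954, 0.1952]
tool_rot: [0.616, 0.788, 0.0, 0.001]
ft_force: [0.1, -0.4, -0.6]
grip_width: 0.0259
grasp_force: 0.0
```

Request:
apply_moves:
  commands:
    - [0, 0, 0, 0]
    - [0, 0, 0, 0]
    - [0, 0, 0, 0]
    - [0, 0, 0, 0]
    - [0, 0, 0, 0]

```text
clock: 5.62
eef_pos: [0.5449, -0.3954, 0.1946]
tool_rot: [0.616, 0.788, -0.0, 0.001]
ft_force: [-1.8, -1.6, 4.1]
grip_width: 0.0121
grasp_force: 61.6
```

Request:
apply_moves:
  commands:
    - [0, 0, 0, 0]
    - [0, 0, 0, 0]
    - [0, 0, 0, 0]
    - [0, 0, 0, 0]
    - [0, 0, 0, 0]

```text
clock: 6.03
eef_pos: [0.5449, -0.3954, 0.194]
tool_rot: [0.616, 0.788, -0.0, 0.0]
ft_force: [-2.2, -1.4, 3.4]
grip_width: 0.0119
grasp_force: 61.6
```

Request:
apply_moves:
  commands:
    - [0, 0, 0.15, 0]
    - [0, 0, 0.15, 0]
    - [0, 0, 0.15, 0]
    - [0, 0, 0, 0]
    - [0, 0, 0, 0]

```text
clock: 6.45
eef_pos: [0.545, -0.3954, 0.1872]
tool_rot: [0.616, 0.788, -0.0, 0.001]
ft_force: [-4.5, -0.7, 12.1]
grip_width: 0.012
grasp_force: 62.6
```

Request:
apply_moves:
  commands:
    - [0, 0, 0.06, 0]
    - [0, 0, 0, 0]
    - [0, 0, 0, 0]
    - [0, 0, 0, 0]
    - [0, 0, 0, 0]

```text
clock: 6.87
eef_pos: [0.5451, -0.3955, 0.1871]
tool_rot: [0.616, 0.788, -0.0, 0.002]
ft_force: [-5.1, 0.5, 15.1]
grip_width: 0.0122
grasp_force: 63.1
```

Request:
apply_moves:
  commands:
    - [0, 0, 0, -0.08]
    - [0, 0, 0, -0.08]
    - [0, 0, 0, -0.08]
    - [0, 0, 0, -0.08]
    - [0, 0, 0, -0.08]

```text
clock: 7.28
eef_pos: [0.5446, -0.3957, 0.1871]
tool_rot: [0.437, 0.899, -0.001, 0.001]
ft_force: [-6.2, 0.2, 15.5]
grip_width: 0.0123
grasp_force: 63.1
```

Run:
```python
from h import *
go(.5449,-.3954,.187,178); o=bot.get_obs(); print(o['ft_torque'],o['grasp_force'])
```

```text
t 7.28 pos [ 0.5446 -0.3957  0.1871] yaw 128.1 F [-6.2  0.2 15.5] w 0.0123
 -> units [0.   0.02 0.01] roll units -0.831
[-0.06626327  1.58585037 -0.09300804] 63.11527132987976
```

Request:
apply_moves:
  commands:
    - [0, 0, 0, -0.08]
    - [0, 0, 0, -0.08]
    - [0, 0, 0, -0.08]
    - [0, 0, 0, -0.08]
    - [0, 0, 0, -0.08]

```text
clock: 7.7
eef_pos: [0.5443, -0.396, 0.1871]
tool_rot: [0.241, 0.971, -0.002, 0.001]
ft_force: [-8.3, -1.6, 16.0]
grip_width: 0.0117
grasp_force: 63.1
```

Request:
apply_moves:
  commands:
    - [0, 0, 0, -0.08]
    - [0, 0, 0, -0.08]
    - [0, 0, 0, -0.08]
    - [0, 0, 0, -0.08]
    - [0, 0, 0, -0.08]

```text
clock: 8.12
eef_pos: [0.5441, -0.3965, 0.1871]
tool_rot: [0.034, 0.999, -0.002, 0.001]
ft_force: [-7.8, -2.4, 15.9]
grip_width: 0.0119
grasp_force: 63.1
```

Request:
apply_moves:
  commands:
    - [0, 0, 0, -0.02]
    - [0, 0, 0, 0]
    - [0, 0, 0, 0]
    - [0, 0, 0, 0]
    - [0, 0, 0, 0]

```text
clock: 8.53
eef_pos: [0.5441, -0.3966, 0.1871]
tool_rot: [0.026, 1.0, -0.002, 0.001]
ft_force: [-8.0, -2.1, 15.8]
grip_width: 0.0119
grasp_force: 63.1
```

Run:
```python
from h import *
go(.5449,-.3954,.187,178); o=bot.get_obs(); print(o['ft_torque'],o['grasp_force'])
```

```text
t 8.53 pos [ 0.5441 -0.3966  0.1871] yaw 177.1 F [-8.  -2.1 15.8] w 0.0119
 -> units [-0.04  0.06  0.01] roll units -0.016
[-0.40367926  1.79866465  0.03758916] 63.09553384780884
```

Request:
apply_moves:
  commands:
    - [0, 0, 0, -0.02]
    - [0, 0, -0.15, 0]
    - [0, 0, -0.15, 0]
    - [0, 0, -0.1, 0]
    - [0, 0, 0, 0]

```text
clock: 8.95
eef_pos: [0.5439, -0.3965, 0.1924]
tool_rot: [0.015, 1.0, -0.001, -0.001]
ft_force: [-4.7, -4.6, 4.6]
grip_width: 0.0123
grasp_force: 61.7
```

Request:
apply_moves:
  commands:
    - [0, 0, 0, 0]
    - [0, 0, 0, 0]
    - [0, 0, 0, 0]
    - [0, 0, 0, 0]
    - [0, 0, 0, 0]
  claw: 0

```text
clock: 9.37
eef_pos: [0.5452, -0.3944, 0.1909]
tool_rot: [0.014, 1.0, 0.001, -0.0]
ft_force: [1.1, 0.2, -0.2]
grip_width: 0.0715
grasp_force: 0.0
```

Request:
apply_moves:
  commands:
    - [0, 0, 0, 0]
    - [0, 0, 0, 0]
    - [0, 0, -0.8, 0]
    - [0, 0, -1, 0]
    - [0, 0, -1, 0]

```text
clock: 9.78
eef_pos: [0.5447, -0.3946, 0.2476]
tool_rot: [0.014, 1.0, 0.001, -0.001]
ft_force: [0.2, -0.8, 0.1]
grip_width: 0.0852
grasp_force: 0.0
```

Run:
```python
from h import *
snap('wrist','w2'); c=snap('top','top1'); snap('side','s1'); a=cv2.imread('pics/w2.png');b=cv2.imread('pics/s1.png')
cv2.imwrite('pics/m1.png',np.vstack([cv2.resize(a[100:300,140:440],None,fx=1.5,fy=1.5),cv2.resize(b[240:390,310:460],None,fx=3,fy=2)[:,:450]]))
d=cv2.absdiff(cv2.imread('pics/top0.png'),c['image']).max(2)>40; print('planter diff',d[180:290,125:215].sum())
go(.4122,.2004,.12,182)
```

```text
planter diff 0
t 9.93 pos [ 0.546  -0.3957  0.25  ] yaw 178.3 F [ 0.9 -0.9  0.2] w 0.0853
 -> units [ 7.58 29.61  6.39] roll units -0.061
```

View pics/m1.png

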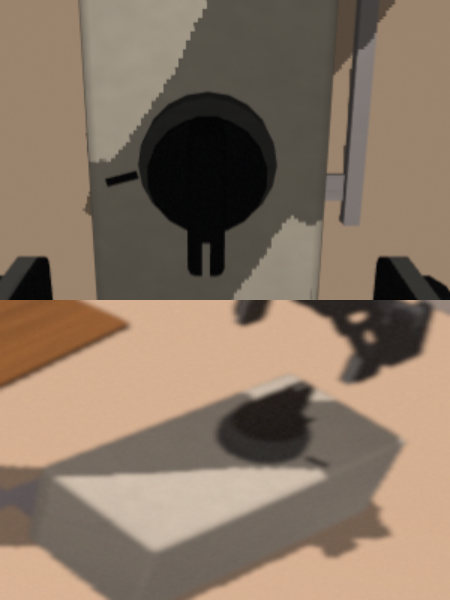

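Request:
apply_moves:
  commands:
    - [0.25, 0.99, 0.1, 0]
    - [0.25, 0.99, 0.1, 0]
    - [0.25, 0.99, 0.1, 0]
    - [0.25, 0.99, 0.1, 0]
    - [0.25, 0.99, 0.1, 0]

```text
clock: 10.35
eef_pos: [0.5219, -0.2941, 0.236]
tool_rot: [0.015, 1.0, 0.001, -0.001]
ft_force: [0.6, 0.1, -0.5]
grip_width: 0.0856
grasp_force: 0.0
```

Request:
apply_moves:
  commands:
    - [0.25, 0.99, 0.2, 0]
    - [0.25, 0.99, 0.2, 0]
    - [0.25, 0.99, 0.2, 0]
    - [0.25, 0.99, 0.2, 0]
    - [0.25, 0.99, 0.2, 0]

```text
clock: 10.77
eef_pos: [0.4996, -0.1943, 0.2161]
tool_rot: [0.015, 1.0, 0.0, -0.001]
ft_force: [0.6, 1.0, 1.0]
grip_width: 0.0854
grasp_force: 0.0
```

Request:
apply_moves:
  commands:
    - [0.25, 0.99, 0.2, 0]
    - [0.25, 0.99, 0.2, 0]
    - [0.25, 0.99, 0.2, 0]
    - [0.25, 0.99, 0.2, 0]
    - [0.25, 0.99, 0.2, 0]

```text
clock: 11.18
eef_pos: [0.4774, -0.0948, 0.1963]
tool_rot: [0.015, 1.0, 0.0, -0.001]
ft_force: [0.7, 0.4, 0.2]
grip_width: 0.0854
grasp_force: 0.0
```

Request:
apply_moves:
  commands:
    - [0.25, 0.99, 0.2, 0]
    - [0.25, 0.99, 0.2, 0]
    - [0.25, 0.99, 0.2, 0]
    - [0.25, 0.99, 0.2, 0]
    - [0.25, 0.99, 0.2, 0]

```text
clock: 11.6
eef_pos: [0.4552, 0.0047, 0.1764]
tool_rot: [0.015, 1.0, 0.0, -0.001]
ft_force: [0.8, -0.3, -0.2]
grip_width: 0.0855
grasp_force: 0.0
```

Request:
apply_moves:
  commands:
    - [0.25, 0.99, 0.1, 0]
    - [0.25, 0.99, 0.1, 0]
    - [0.25, 0.99, 0.1, 0]
    - [0.25, 0.99, 0.1, 0]
    - [0.25, 0.99, 0.1, 0]

```text
clock: 12.02
eef_pos: [0.4331, 0.1041, 0.1665]
tool_rot: [0.015, 1.0, -0.0, -0.001]
ft_force: [0.0, -0.1, 0.2]
grip_width: 0.0853
grasp_force: 0.0
```

Request:
apply_moves:
  commands:
    - [0.25, 0.99, 0, 0]
    - [0.25, 0.99, 0, 0]
    - [0.25, 0.99, 0, 0]
    - [0.25, 0.99, 0, 0]
    - [0.25, 0.8, 0, -0.06]

```text
clock: 12.43
eef_pos: [0.411, 0.2002, 0.1666]
tool_rot: [-0.018, 1.0, -0.0, -0.001]
ft_force: [0.2, -0.9, -0.3]
grip_width: 0.0856
grasp_force: 0.0
```

Run:
```python
from h import *
snap('wrist','w3'); go(.4122,.2004,.027,182)
```

```text
t 12.48 pos [0.4105 0.2024 0.1666] yaw -177.6 F [-1.   2.3 -0.5] w 0.0858
 -> units [-0.09 -0.12  6.98] roll units 0.007
```

View pics/w3.png

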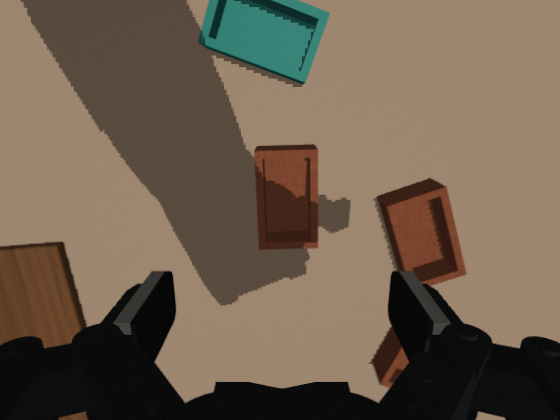

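Run:
```python
from h import *
P=np.array([at('w3',p,.032) for p in[(255,152),(318,152),(317,248),(259,249)]]);print(P);c=P.mean(0);print(c)
d=P[2]+P[3]-P[0]-P[1];print(np.degrees(np.arctan2(d[1],d[0])))
go(c[0],c[1],.027,182)
```

```text
[[0.3767 0.1793 0.032 ]
 [0.375  0.2266 0.032 ]
 [0.4527 0.2308 0.032 ]
 [0.4552 0.1837 0.032 ]]
[0.4149 0.2051 0.032 ]
3.151387426179666
t 12.48 pos [0.4105 0.2024 0.1666] yaw -177.6 F [-1.   2.3 -0.5] w 0.0858
 -> units [-0.24  0.11  6.98] roll units 0.007
```

Request:
apply_moves:
  commands:
    - [-0.1, 0.05, 0.8, -0.01]
    - [-0.1, 0.03, 0.8, 0]
    - [0, 0, 0.8, 0]
    - [0, 0, 0.8, 0]
    - [0, 0, 0.8, 0]

```text
clock: 12.9
eef_pos: [0.4152, 0.2004, 0.0861]
tool_rot: [-0.022, 1.0, -0.0, -0.001]
ft_force: [1.0, 0.5, 0.5]
grip_width: 0.085
grasp_force: 0.0
```

Request:
apply_moves:
  commands:
    - [0, 0, 0.8, 0]
    - [0, 0, 0.8, 0]
    - [0, 0, 0.8, 0]
    - [0, 0, 0.58, 0]
    - [0, 0, 0, 0]

```text
clock: 13.32
eef_pos: [0.4132, 0.1994, 0.0251]
tool_rot: [-0.022, 1.0, -0.001, -0.003]
ft_force: [-0.9, -0.5, -0.1]
grip_width: 0.0856
grasp_force: 0.0
```

Request:
apply_moves:
  commands:
    - [0, 0, 0, 0]
    - [0, 0, 0, 0]
    - [0, 0, 0, 0]
    - [0, 0, 0, 0]
    - [0, 0, 0, 0]
  claw: 1

```text
clock: 13.73
eef_pos: [0.4169, 0.2015, 0.0297]
tool_rot: [-0.022, 1.0, 0.001, 0.001]
ft_force: [-0.7, 0.5, 5.5]
grip_width: 0.0444
grasp_force: 60.2
```

Request:
apply_moves:
  commands:
    - [0, 0, 0, 0]
    - [0, 0, 0, 0]
    - [0, 0, 0, 0]
    - [0, 0, 0, 0]
    - [0, 0, 0, 0]

```text
clock: 14.15
eef_pos: [0.417, 0.2015, 0.0296]
tool_rot: [-0.022, 1.0, 0.001, 0.001]
ft_force: [-0.8, -0.4, 8.0]
grip_width: 0.0447
grasp_force: 59.9
```

Request:
apply_moves:
  commands:
    - [0, 0, -0.5, 0]
    - [0, 0, -0.5, 0]
    - [0, 0, -0.5, 0]
    - [0, 0, -0.5, 0]
    - [0, 0, -0.3, 0]

```text
clock: 14.57
eef_pos: [0.4167, 0.2012, 0.0753]
tool_rot: [-0.022, 1.0, 0.0, 0.001]
ft_force: [-0.3, -0.0, -1.5]
grip_width: 0.0444
grasp_force: 61.2
```

Run:
```python
from h import *
go(.5306,-.1161,.075,187)
```

```text
t 14.57 pos [0.4167 0.2012 0.0753] yaw -177.5 F [-0.3 -0.  -1.5] w 0.0444
 -> units [-4.99e+00 -1.61e+01  1.00e-02] roll units -0.074
```

Request:
apply_moves:
  commands:
    - [-0.25, -0.805, 0, 0]
    - [-0.25, -0.805, 0, 0]
    - [-0.25, -0.805, 0, 0]
    - [-0.25, -0.805, 0, 0]
    - [-0.25, -0.805, 0, 0]

```text
clock: 14.98
eef_pos: [0.4448, 0.121, 0.0742]
tool_rot: [-0.022, 1.0, -0.0, 0.0]
ft_force: [0.6, 0.4, -1.2]
grip_width: 0.0442
grasp_force: 61.2
```

Request:
apply_moves:
  commands:
    - [-0.25, -0.805, 0, 0]
    - [-0.25, -0.805, 0, 0]
    - [-0.25, -0.805, 0, 0]
    - [-0.25, -0.805, 0, 0]
    - [-0.25, -0.805, 0, 0]

```text
clock: 15.4
eef_pos: [0.4733, 0.0416, 0.0741]
tool_rot: [-0.022, 1.0, -0.0, -0.0]
ft_force: [0.3, -0.2, -1.4]
grip_width: 0.0438
grasp_force: 61.2
```

Request:
apply_moves:
  commands:
    - [-0.25, -0.805, 0, 0]
    - [-0.25, -0.805, 0, 0]
    - [-0.25, -0.805, 0, 0]
    - [-0.25, -0.805, 0, 0]
    - [-0.25, -0.805, 0, 0]

```text
clock: 15.82
eef_pos: [0.5018, -0.0378, 0.074]
tool_rot: [-0.022, 1.0, -0.0, -0.0]
ft_force: [0.3, 0.0, -0.7]
grip_width: 0.0441
grasp_force: 61.2
```

Request:
apply_moves:
  commands:
    - [-0.25, -0.805, 0, 0]
    - [-0.25, -0.805, 0, 0]
    - [-0.25, -0.805, 0, 0]
    - [-0.25, -0.805, 0, 0]
    - [-0.25, -0.805, 0, -0.07]

```text
clock: 16.23
eef_pos: [0.5303, -0.1171, 0.0739]
tool_rot: [-0.059, 0.998, 0.0, -0.0]
ft_force: [-0.2, 0.5, -1.4]
grip_width: 0.0441
grasp_force: 61.2
```

Run:
```python
from h import *
go(.5306,-.1161,.041,187)
```

```text
t 16.23 pos [ 0.5303 -0.1171  0.0739] yaw -173.2 F [-0.2  0.5 -1.4] w 0.0441
 -> units [-0.02  0.05  1.65] roll units -0.003
```

Request:
apply_moves:
  commands:
    - [0, 0, 0.5, 0]
    - [0, 0, 0.5, 0]
    - [0, 0, 0.4, 0]
    - [0, 0, 0.2, 0]
    - [0, 0, 0, 0]

```text
clock: 16.65
eef_pos: [0.5286, -0.1153, 0.0417]
tool_rot: [-0.059, 0.998, 0.0, -0.002]
ft_force: [-3.0, 0.3, 4.1]
grip_width: 0.0445
grasp_force: 63.1
```

Request:
apply_moves:
  commands:
    - [0, 0, 0, 0]
    - [0, 0, 0, 0]
    - [0, 0, 0, 0]
    - [0, 0, 0, 0]
    - [0, 0, 0, 0]
  claw: 0.25

```text
clock: 17.07
eef_pos: [0.5303, -0.116, 0.042]
tool_rot: [-0.059, 0.998, 0.0, -0.0]
ft_force: [0.5, 0.4, 0.2]
grip_width: 0.064
grasp_force: 0.0
```

Request:
apply_moves:
  commands:
    - [0, 0, 0, 0]
    - [0, 0, 0, 0]
    - [0, 0, -0.8, 0]
    - [0, 0, -1, 0]
    - [0, 0, -1, 0]

```text
clock: 17.48
eef_pos: [0.5296, -0.1161, 0.0981]
tool_rot: [-0.059, 0.998, 0.0, -0.001]
ft_force: [0.1, -0.3, -0.2]
grip_width: 0.0638
grasp_force: 0.0
```

Request:
apply_moves:
  commands:
    - [0, 0, -1, 0]
    - [0, 0, -1, 0]
    - [0, 0, 0, 0]
    - [0, 0, 0, 0]
    - [0, 0, 0, 0]
  claw: 0

```text
clock: 17.9
eef_pos: [0.5298, -0.1161, 0.1373]
tool_rot: [-0.059, 0.998, 0.0, -0.0]
ft_force: [-0.5, -0.0, -0.4]
grip_width: 0.0854
grasp_force: 0.0
```

Run:
```python
from h import *
c=snap('top','top2'); cv2.imwrite('pics/t2.png',cv2.resize(c['image'][140:290,125:415],None,fx=2.7,fy=2.7,interpolation=cv2.INTER_CUBIC))
go(.5557,.3284,.13,160)
```

```text
t 17.95 pos [ 0.5294 -0.1161  0.1368] yaw -173.3 F [ 0.6  0.3 -0.6] w 0.0853
 -> units [-3.91 21.92  0.35] roll units 0.446
```

View pics/t2.png

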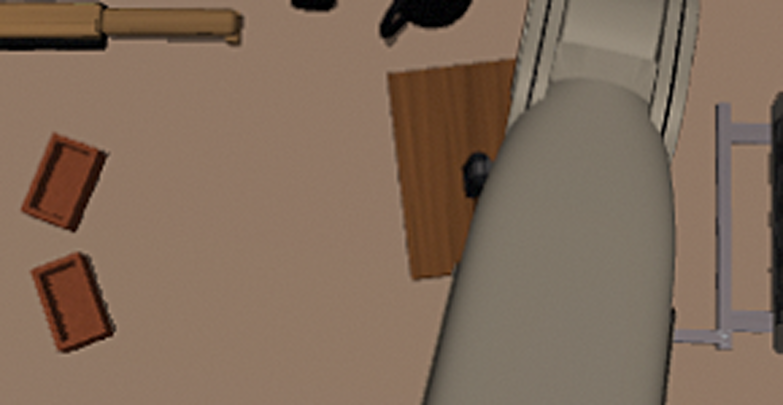

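Request:
apply_moves:
  commands:
    - [-0.156, 0.877, 0, 0]
    - [-0.156, 0.877, 0, 0]
    - [-0.156, 0.877, 0, 0]
    - [-0.156, 0.877, 0, 0]
    - [-0.156, 0.877, 0, 0]

```text
clock: 18.37
eef_pos: [0.5344, -0.0265, 0.1364]
tool_rot: [-0.059, 0.998, 0.0, -0.002]
ft_force: [0.1, -0.3, -0.1]
grip_width: 0.0852
grasp_force: 0.0
```

Request:
apply_moves:
  commands:
    - [-0.156, 0.877, 0, 0]
    - [-0.156, 0.877, 0, 0]
    - [-0.156, 0.877, 0, 0]
    - [-0.156, 0.877, 0, 0]
    - [-0.156, 0.877, 0, 0]

```text
clock: 18.78
eef_pos: [0.5396, 0.0624, 0.1364]
tool_rot: [-0.059, 0.998, -0.0, -0.002]
ft_force: [-0.6, 0.6, 1.1]
grip_width: 0.0854
grasp_force: 0.0
```

Request:
apply_moves:
  commands:
    - [-0.156, 0.877, 0, 0]
    - [-0.156, 0.877, 0, 0]
    - [-0.156, 0.877, 0, 0]
    - [-0.156, 0.877, 0, 0]
    - [-0.156, 0.877, 0, 0]

```text
clock: 19.2
eef_pos: [0.5448, 0.1511, 0.1363]
tool_rot: [-0.059, 0.998, -0.0, -0.002]
ft_force: [-0.3, -0.3, 0.5]
grip_width: 0.0855
grasp_force: 0.0
```

Request:
apply_moves:
  commands:
    - [-0.156, 0.877, 0, 0]
    - [-0.156, 0.877, 0, 0]
    - [-0.156, 0.877, 0, 0]
    - [-0.156, 0.877, 0, 0]
    - [-0.156, 0.877, 0, 0]

```text
clock: 19.62
eef_pos: [0.5501, 0.2399, 0.1362]
tool_rot: [-0.059, 0.998, -0.001, -0.002]
ft_force: [0.5, -0.4, -0.5]
grip_width: 0.0856
grasp_force: 0.0
```

Request:
apply_moves:
  commands:
    - [-0.156, 0.877, 0, 0]
    - [-0.156, 0.877, 0, 0]
    - [-0.156, 0.877, 0, 0]
    - [-0.156, 0.877, 0, 0]
    - [-0.156, 0.877, 0, 0]

```text
clock: 20.03
eef_pos: [0.5553, 0.3288, 0.1359]
tool_rot: [-0.059, 0.998, -0.001, -0.002]
ft_force: [-0.5, -0.1, -0.2]
grip_width: 0.0854
grasp_force: 0.0
```

Request:
apply_moves:
  commands:
    - [0, 0, 0, 0.09]
    - [0, 0, 0, 0.09]
    - [0, 0, 0, 0.09]
    - [0, 0, 0, 0.09]
    - [0, 0, 0, 0.085]

```text
clock: 20.45
eef_pos: [0.5553, 0.328, 0.1359]
tool_rot: [0.175, 0.984, -0.001, -0.001]
ft_force: [0.3, 0.3, -0.1]
grip_width: 0.0854
grasp_force: 0.0
```

Request:
apply_moves:
  commands:
    - [0, 0, 0, 0]
    - [0, 0, 0, 0]
    - [0, 0, 0, 0]
    - [0, 0, 0, 0]
    - [0, 0, 0, 0]

```text
clock: 20.87
eef_pos: [0.5562, 0.3283, 0.1378]
tool_rot: [0.173, 0.985, -0.0, -0.0]
ft_force: [-0.2, -0.7, 0.1]
grip_width: 0.0854
grasp_force: 0.0
```

Run:
```python
from h import *
snap('wrist','w4'); go(.5557,.3284,.13,160)
```

```text
t 20.92 pos [0.5562 0.3283 0.138 ] yaw 160.1 F [ 0.6  0.2 -0.4] w 0.0853
 -> units [ 0.03 -0.01  0.4 ] roll units 0.001
```

View pics/w4.png

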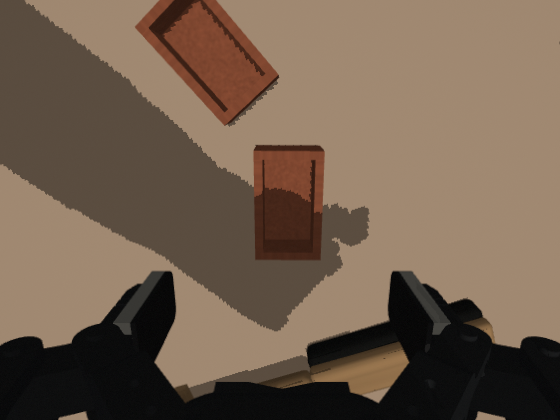

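Planter A sits straight between the jaws, with its rim at about (254–323, 150–260) in the image.

Run:
```python
from h import *
P=np.array([at('w4',p,.032) for p in[(254,151),(323,151),(321,260),(255,260)]]);c=P.mean(0);print(c)
d=P[2]+P[3]-P[0]-P[1];a=np.degrees(np.arctan2(d[1],d[0]));print(a)
go(c[0],c[1],.031,180+a)
```

```text
[0.558125 0.33275  0.032   ]
-19.85427635518416
t 20.92 pos [0.5562 0.3283 0.138 ] yaw 160.1 F [ 0.6  0.2 -0.4] w 0.0853
 -> units [-0.01  0.24  5.35] roll units -0.001
```

Request:
apply_moves:
  commands:
    - [0, 0.08, 0.8, 0]
    - [0, 0.07, 0.8, 0]
    - [0, 0, 0.8, 0]
    - [0, 0, 0.8, 0]
    - [0, 0, 0.8, 0]

```text
clock: 21.33
eef_pos: [0.5574, 0.3313, 0.0576]
tool_rot: [0.173, 0.985, 0.0, 0.0]
ft_force: [-0.7, -0.8, 0.1]
grip_width: 0.0855
grasp_force: 0.0
```

Request:
apply_moves:
  commands:
    - [0, 0, 0.7, 0]
    - [0, 0, 0.4, 0]
    - [0, 0, 0.25, 0]
    - [0, 0, 0, 0]
    - [0, 0, 0, 0]

```text
clock: 21.75
eef_pos: [0.5576, 0.3314, 0.0316]
tool_rot: [0.173, 0.985, 0.0, 0.0]
ft_force: [0.3, 0.8, 0.2]
grip_width: 0.0851
grasp_force: 0.0
```

Request:
apply_moves:
  commands:
    - [0, 0, 0, 0]
    - [0, 0, 0, 0]
    - [0, 0, 0, 0]
    - [0, 0, 0, 0]
    - [0, 0, 0, 0]
  claw: 1

```text
clock: 22.17
eef_pos: [0.5585, 0.3312, 0.0337]
tool_rot: [0.173, 0.985, 0.0, 0.002]
ft_force: [-2.6, -4.5, 10.4]
grip_width: 0.0254
grasp_force: 4.9
```

Request:
apply_moves:
  commands:
    - [0, 0, 0, 0]
    - [0, 0, 0, 0]
    - [0, 0, 0, 0]
    - [0, 0, 0, 0]
    - [0, 0, 0, 0]

```text
clock: 22.58
eef_pos: [0.5571, 0.3312, 0.0308]
tool_rot: [0.173, 0.985, -0.0, -0.0]
ft_force: [-0.5, 0.5, 0.5]
grip_width: 0.0001
grasp_force: 0.0
```

Request:
apply_moves:
  commands:
    - [0, 0, -0.5, 0]
    - [0, 0, -0.5, 0]
    - [0, 0, -0.5, 0]
    - [0, 0, -0.5, 0]
    - [0, 0, -0.3, 0]

```text
clock: 23.0
eef_pos: [0.5584, 0.3319, 0.0798]
tool_rot: [0.173, 0.985, 0.001, 0.001]
ft_force: [0.7, 0.4, 0.6]
grip_width: 0.0
grasp_force: 0.0
```

Run:
```python
from h import *
go(.6298,-.1039,.077,187)
```

```text
t 23.0 pos [0.5584 0.3319 0.0798] yaw 160.0 F [0.7 0.4 0.6] w 0.0
 -> units [-10.8  -19.26   0.11] roll units -0.449
```

Request:
apply_moves:
  commands:
    - [0, 0, -1, 0]
    - [0, 0, -1, 0]
    - [0, 0, -1, 0]
    - [0, 0, 0, 0]
    - [0, 0, 0, 0]
  claw: 0

```text
clock: 23.42
eef_pos: [0.5584, 0.3319, 0.1395]
tool_rot: [0.173, 0.985, 0.001, 0.002]
ft_force: [0.5, -0.1, -0.3]
grip_width: 0.0604
grasp_force: 0.0
```

Run:
```python
from h import *
snap('wrist','w5'); go(.558,.332,.031,160)
snap('top','top3')
```

```text
t 23.47 pos [0.5575 0.3313 0.1378] yaw 160.0 F [-0.6 -0.6 -0.4] w 0.0676
 -> units [-0.01  0.03  5.34] roll units 0.001
```

View pics/w5.png

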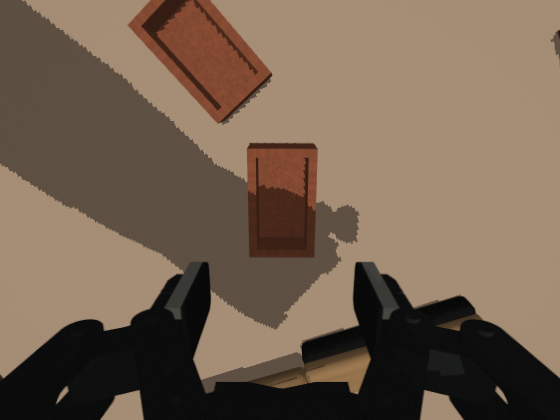

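The planter is still upright between the jaws (centre about 282,200), so the pads slid off its rim. I'll go deeper this time.

Request:
apply_moves:
  commands:
    - [0, 0, 0.8, 0]
    - [0, 0, 0.8, 0]
    - [0, 0, 0.8, 0]
    - [0, 0, 0.8, 0]
    - [0, 0, 0.8, 0]

```text
clock: 23.93
eef_pos: [0.5562, 0.3305, 0.0547]
tool_rot: [0.173, 0.985, -0.001, -0.001]
ft_force: [0.5, 0.3, 0.7]
grip_width: 0.0856
grasp_force: 0.0
```

Request:
apply_moves:
  commands:
    - [0, 0, 0.7, 0]
    - [0, 0, 0.6, 0]
    - [0, 0, 0.4, 0]
    - [0, 0, 0.04, 0]
    - [0, 0, 0, 0]

```text
clock: 24.35
eef_pos: [0.5568, 0.3309, 0.0214]
tool_rot: [0.173, 0.985, -0.001, -0.001]
ft_force: [0.3, -0.7, 0.3]
grip_width: 0.0851
grasp_force: 0.0
```

Request:
apply_moves:
  commands:
    - [0, 0, 0, 0]
    - [0, 0, 0, 0]
    - [0, 0, 0, 0]
    - [0, 0, 0, 0]
    - [0, 0, 0, 0]
  claw: 1

```text
clock: 24.77
eef_pos: [0.5584, 0.3318, 0.0239]
tool_rot: [0.173, 0.985, 0.001, 0.001]
ft_force: [0.2, -0.3, 4.8]
grip_width: 0.0454
grasp_force: 62.3
```

Request:
apply_moves:
  commands:
    - [0, 0, 0, 0]
    - [0, 0, 0, 0]
    - [0, 0, 0, 0]
    - [0, 0, 0, 0]
    - [0, 0, 0, 0]

```text
clock: 25.18
eef_pos: [0.5584, 0.3319, 0.0239]
tool_rot: [0.173, 0.985, 0.001, 0.001]
ft_force: [-0.3, -0.7, 5.4]
grip_width: 0.0465
grasp_force: 62.4
```

Run:
```python
from h import *
go(.6298,-.1039,.077,187)
```

```text
t 25.18 pos [0.5584 0.3319 0.0239] yaw 160.0 F [-0.3 -0.7  5.4] w 0.0465
 -> units [-10.8  -19.25  -2.68] roll units -0.449
```

Request:
apply_moves:
  commands:
    - [0, 0, -0.5, 0]
    - [0, 0, -0.5, 0]
    - [0, 0, -0.5, 0]
    - [0, 0, -0.5, 0]
    - [0, 0, -0.4, 0]

```text
clock: 25.6
eef_pos: [0.5577, 0.3315, 0.072]
tool_rot: [0.173, 0.985, 0.0, 0.001]
ft_force: [0.1, 0.3, -2.1]
grip_width: 0.0458
grasp_force: 61.7
```

Request:
apply_moves:
  commands:
    - [-0.432, -0.77, 0, 0]
    - [-0.432, -0.77, 0, 0]
    - [-0.432, -0.77, 0, 0]
    - [-0.432, -0.77, 0, 0]
    - [-0.432, -0.77, 0, 0]

```text
clock: 26.02
eef_pos: [0.5718, 0.2435, 0.0711]
tool_rot: [0.173, 0.985, 0.0, 0.0]
ft_force: [-0.7, -0.2, -1.1]
grip_width: 0.0459
grasp_force: 61.7
```

Request:
apply_moves:
  commands:
    - [-0.432, -0.77, 0, 0]
    - [-0.432, -0.77, 0, 0]
    - [-0.432, -0.77, 0, 0]
    - [-0.432, -0.77, 0, 0]
    - [-0.432, -0.77, 0, 0]

```text
clock: 26.43
eef_pos: [0.5862, 0.1562, 0.071]
tool_rot: [0.173, 0.985, 0.0, 0.0]
ft_force: [0.1, -0.1, -1.1]
grip_width: 0.0461
grasp_force: 61.7
```

Request:
apply_moves:
  commands:
    - [-0.432, -0.77, 0, 0]
    - [-0.432, -0.77, 0, 0]
    - [-0.432, -0.77, 0, 0]
    - [-0.432, -0.77, 0, 0]
    - [-0.432, -0.77, 0, 0]

```text
clock: 26.85
eef_pos: [0.6005, 0.069, 0.071]
tool_rot: [0.173, 0.985, 0.0, 0.0]
ft_force: [0.9, -0.7, -1.2]
grip_width: 0.0465
grasp_force: 61.7
```

Run:
```python
from h import *
go(.6298,-.1039,.07,187); print(bot.get_obs()['grasp_force'])
```

```text
t 26.85 pos [0.6005 0.069  0.071 ] yaw 160.0 F [ 0.9 -0.7 -1.2] w 0.0465
 -> units [-4.33 -7.63  0.05] roll units -0.449
61.73111915588379
```

Roll here first, then finish the move.

Request:
apply_moves:
  commands:
    - [0, 0, 0, -0.09]
    - [0, 0, 0, -0.09]
    - [0, 0, 0, -0.09]
    - [0, 0, 0, -0.09]
    - [0, 0, 0, -0.089]

```text
clock: 27.27
eef_pos: [0.6005, 0.0697, 0.071]
tool_rot: [-0.063, 0.998, 0.0, 0.0]
ft_force: [-1.0, -0.0, -0.3]
grip_width: 0.046
grasp_force: 61.7
```

Run:
```python
from h import *
go(.6298,-.1039,.07,187); print(bot.get_obs()['grasp_force'])
```

```text
t 27.27 pos [0.6005 0.0697 0.071 ] yaw -172.8 F [-1.  -0.  -0.3] w 0.046
 -> units [-0.36 -8.8   0.05] roll units 0.004
61.74377918243408
```

Request:
apply_moves:
  commands:
    - [-0.036, -0.88, 0, 0]
    - [-0.036, -0.88, 0, 0]
    - [-0.036, -0.88, 0, 0]
    - [-0.036, -0.88, 0, 0]
    - [-0.036, -0.88, 0, 0]

```text
clock: 27.68
eef_pos: [0.6148, -0.0178, 0.071]
tool_rot: [-0.061, 0.998, -0.0, 0.0]
ft_force: [0.5, -0.3, -1.3]
grip_width: 0.0463
grasp_force: 61.8
```

Request:
apply_moves:
  commands:
    - [-0.036, -0.88, 0, 0]
    - [-0.036, -0.88, 0, 0]
    - [-0.036, -0.88, 0, 0]
    - [-0.036, -0.88, 0, 0]
    - [-0.036, -0.88, 0, 0]

```text
clock: 28.1
eef_pos: [0.629, -0.1048, 0.071]
tool_rot: [-0.061, 0.998, -0.0, 0.0]
ft_force: [0.8, -0.1, -1.1]
grip_width: 0.046
grasp_force: 61.8
```

Request:
apply_moves:
  commands:
    - [0, 0, 0.5, 0]
    - [0, 0, 0.5, 0]
    - [0, 0, 0.5, 0]
    - [0, 0, 0.2, 0]
    - [0, 0, 0, 0]

```text
clock: 28.52
eef_pos: [0.6278, -0.103, 0.0359]
tool_rot: [-0.061, 0.998, 0.0, -0.001]
ft_force: [-1.5, -0.5, 2.2]
grip_width: 0.0459
grasp_force: 62.2
```

Request:
apply_moves:
  commands:
    - [0, 0, 0.02, 0]
    - [0, 0, 0.02, 0]
    - [0, 0, 0, 0]
    - [0, 0, 0, 0]
    - [0, 0, 0, 0]

```text
clock: 28.93
eef_pos: [0.6278, -0.103, 0.0359]
tool_rot: [-0.061, 0.998, 0.0, -0.001]
ft_force: [-4.2, -0.3, 6.3]
grip_width: 0.0462
grasp_force: 62.6
```

Request:
apply_moves:
  commands:
    - [0, 0, 0, 0]
    - [0, 0, 0, 0]
    - [0, 0, 0, 0]
    - [0, 0, 0, 0]
    - [0, 0, 0, 0]
  claw: 0.25

```text
clock: 29.35
eef_pos: [0.6288, -0.1037, 0.0352]
tool_rot: [-0.061, 0.998, 0.0, -0.0]
ft_force: [-0.3, 0.2, -0.9]
grip_width: 0.0641
grasp_force: 0.0
```

Request:
apply_moves:
  commands:
    - [0, 0, 0, 0]
    - [0, 0, 0, 0]
    - [0, 0, -0.8, 0]
    - [0, 0, -1, 0]
    - [0, 0, -1, 0]

```text
clock: 29.77
eef_pos: [0.6281, -0.1039, 0.0913]
tool_rot: [-0.061, 0.998, 0.0, -0.001]
ft_force: [0.8, 0.1, 0.4]
grip_width: 0.0639
grasp_force: 0.0
```

Request:
apply_moves:
  commands:
    - [0, 0, -1, 0]
    - [0, 0, -1, 0]
    - [0, 0, 0, 0]
    - [0, 0, 0, 0]
    - [0, 0, 0, 0]
  claw: 0

```text
clock: 30.18
eef_pos: [0.6284, -0.104, 0.1308]
tool_rot: [-0.061, 0.998, 0.0, -0.0]
ft_force: [-0.4, 0.5, -0.2]
grip_width: 0.0857
grasp_force: 0.0
```

Run:
```python
from h import *
snap('wrist','w6'); c=snap('top','top4')
d=cv2.absdiff(cv2.imread('pics/top3.png'),c['image']).max(2)>40; print('B diff',d[230:290,125:170].sum())
go(.4423,.3159,.13,203)
```

```text
B diff 705
t 30.28 pos [ 0.6278 -0.1038  0.1299] yaw -173.0 F [ 0.2 -0.5 -0.2] w 0.0854
 -> units [ 6.66 21.96  0.03] roll units -0.267
```

View pics/w6.png

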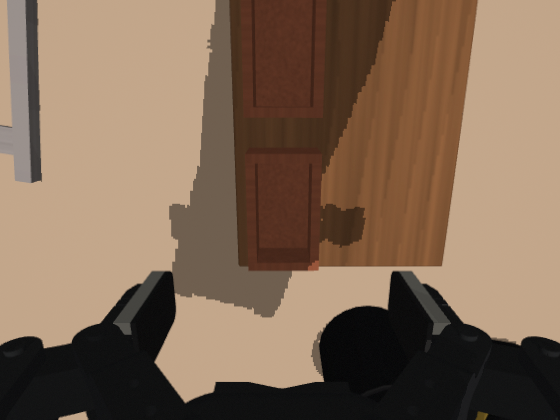

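Run:
```python
from h import *
print('board edge',at('w6',(340,266),.012),at('w6',(442,266),.012),at('w6',(240,266),.012))
print('A',[at('w6',p,.044) for p in[(247,155),(321,155),(318,268),(249,268)]])
print('C',[at('w6',p,.044) for p in[(243,114),(323,114)]])
im=cv2.imread('pics/top4.png');h=cv2.cvtColor(im,cv2.COLOR_BGR2HSV)
for n in('top3','top4'):
  h=cv2.cvtColor(cv2.imread(f'pics/{n}.png'),cv2.COLOR_BGR2HSV);m=((h[...,0]<12)&(h[...,1]>130)&(h[...,2]>70)).astype(np.uint8);m[:,:100]=0
  k,l,s,c=cv2.connectedComponentsWithStats(m)
  for i in range(1,k):
    if s[i,4]>150: 
      r=cv2.minAreaRect(np.argwhere(l==i)[:,::-1].astype(np.float32)); print(n,s[i],r,at(n,r[0],.03))
```

```text
board edge [ 0.6738 -0.0523  0.012 ] [0.6643 0.0271 0.012 ] [ 0.6831 -0.1295  0.012 ]
A [array([ 0.5915, -0.1299,  0.044 ]), array([ 0.5859, -0.0842,  0.044 ]), array([ 0.6625, -0.0744,  0.044 ]), array([ 0.6681, -0.1212,  0.044 ])]
C [array([ 0.5671, -0.1346,  0.044 ]), array([ 0.5612, -0.0867,  0.044 ])]
top3 [313 200  24  35 627] ((324.3617858886719, 217.5750732421875), (33.35817337036133, 21.148265838623047), 83.2901611328125) [ 0.5279 -0.1162  0.03  ]
top3 [136 206  18  18 189] ((145.5117645263672, 215.5529327392578), (14.495637893676758, 15.569389343261719), 32.47119140625) [0.5331 0.333  0.03  ]
top3 [145 234  19  31 241] ((154.98275756835938, 249.20689392089844), (31.19681739807129, 9.47046184539795), 68.19859313964844) [0.4481 0.3048 0.03  ]
top4 [137 234  27  36 512] ((149.73497009277344, 251.24278259277344), (31.713640213012695, 19.34909439086914), 70.70995330810547) [0.443  0.3179 0.03  ]
```

Request:
apply_moves:
  commands:
    - [0.266, 0.878, 0, 0]
    - [0.266, 0.878, 0, 0]
    - [0.266, 0.878, 0, 0]
    - [0.266, 0.878, 0, 0]
    - [0.266, 0.878, 0, 0]

```text
clock: 30.7
eef_pos: [0.5904, -0.0194, 0.13]
tool_rot: [-0.061, 0.998, 0.0, -0.001]
ft_force: [0.2, -0.0, 0.4]
grip_width: 0.0853
grasp_force: 0.0
```

Request:
apply_moves:
  commands:
    - [0.266, 0.878, 0, 0]
    - [0.266, 0.878, 0, 0]
    - [0.266, 0.878, 0, 0]
    - [0.266, 0.878, 0, 0]
    - [0.266, 0.878, 0, 0]

```text
clock: 31.12
eef_pos: [0.5533, 0.0645, 0.1301]
tool_rot: [-0.061, 0.998, -0.0, -0.001]
ft_force: [0.5, 0.2, -0.4]
grip_width: 0.0858
grasp_force: 0.0
```

Request:
apply_moves:
  commands:
    - [0.266, 0.878, 0, 0]
    - [0.266, 0.878, 0, 0]
    - [0.266, 0.878, 0, 0]
    - [0.266, 0.878, 0, 0]
    - [0.266, 0.878, 0, 0]

```text
clock: 31.53
eef_pos: [0.5163, 0.1483, 0.1302]
tool_rot: [-0.061, 0.998, -0.0, -0.001]
ft_force: [0.3, 0.6, 0.4]
grip_width: 0.0854
grasp_force: 0.0
```

Request:
apply_moves:
  commands:
    - [0.266, 0.878, 0, 0]
    - [0.266, 0.878, 0, 0]
    - [0.266, 0.878, 0, 0]
    - [0.266, 0.878, 0, 0]
    - [0.266, 0.878, 0, 0]

```text
clock: 31.95
eef_pos: [0.4793, 0.2321, 0.1302]
tool_rot: [-0.061, 0.998, -0.0, -0.001]
ft_force: [-0.0, 0.2, -0.1]
grip_width: 0.0854
grasp_force: 0.0
```

Request:
apply_moves:
  commands:
    - [0.266, 0.878, 0, 0]
    - [0.266, 0.878, 0, 0]
    - [0.266, 0.878, 0, 0]
    - [0.266, 0.878, 0, 0]
    - [0.266, 0.878, 0, 0]

```text
clock: 32.37
eef_pos: [0.4423, 0.3159, 0.1302]
tool_rot: [-0.061, 0.998, -0.001, -0.001]
ft_force: [0.0, -1.1, 0.5]
grip_width: 0.0853
grasp_force: 0.0
```

Request:
apply_moves:
  commands:
    - [0, 0, 0, -0.09]
    - [0, 0, 0, -0.09]
    - [0, 0, 0, -0.09]
    - [0, 0, 0, 0]
    - [0, 0, 0, 0]

```text
clock: 32.78
eef_pos: [0.4429, 0.3153, 0.1305]
tool_rot: [-0.2, 0.98, -0.0, -0.001]
ft_force: [1.1, 0.5, -0.0]
grip_width: 0.0853
grasp_force: 0.0
```

Request:
apply_moves:
  commands:
    - [0, 0, 0, 0]
    - [0, 0, 0, 0]
    - [0, 0, 0, 0]
    - [0, 0, 0, 0]
    - [0, 0, 0, 0]

```text
clock: 33.2
eef_pos: [0.4435, 0.3155, 0.1315]
tool_rot: [-0.201, 0.98, 0.0, 0.0]
ft_force: [-0.6, 0.4, -0.3]
grip_width: 0.0854
grasp_force: 0.0
```

Run:
```python
from h import *
snap('wrist','w7'); go(.4423,.3159,.023,203)
```

```text
t 33.25 pos [0.4435 0.3156 0.1316] yaw -156.8 F [ 0.1  0.1 -0. ] w 0.085
 -> units [0.05 0.04 5.43] roll units 0.003
```

View pics/w7.png

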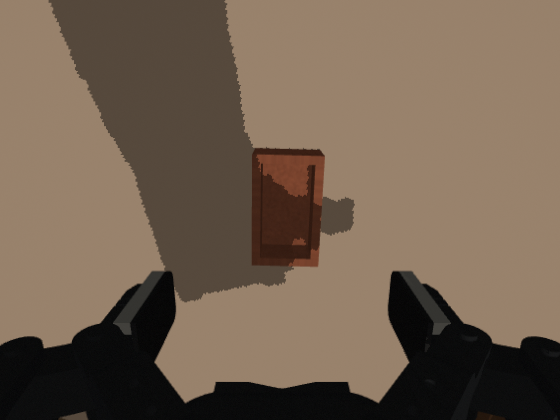

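Planter B is between the jaws at about (287,208), roughly 4 mm to tool +y.

Request:
apply_moves:
  commands:
    - [0, 0.09, 0.8, 0]
    - [0, 0.09, 0.8, 0]
    - [0, 0, 0.8, 0]
    - [0, 0, 0.8, 0]
    - [0, 0, 0.8, 0]

```text
clock: 33.67
eef_pos: [0.4421, 0.319, 0.0509]
tool_rot: [-0.201, 0.98, 0.0, 0.0]
ft_force: [0.1, 0.5, 0.4]
grip_width: 0.0852
grasp_force: 0.0
```

Request:
apply_moves:
  commands:
    - [0, 0, 0.7, 0]
    - [0, 0, 0.5, 0]
    - [0, 0, 0.23, 0]
    - [0, 0, 0, 0]
    - [0, 0, 0, 0]

```text
clock: 34.08
eef_pos: [0.4422, 0.3191, 0.0232]
tool_rot: [-0.201, 0.98, 0.0, 0.0]
ft_force: [0.5, -0.1, 0.0]
grip_width: 0.0855
grasp_force: 0.0
```

Request:
apply_moves:
  commands:
    - [0, 0, 0, 0]
    - [0, 0, 0, 0]
    - [0, 0, 0, 0]
    - [0, 0, 0, 0]
    - [0, 0, 0, 0]
  claw: 1

```text
clock: 34.5
eef_pos: [0.4428, 0.3194, 0.0242]
tool_rot: [-0.201, 0.98, 0.0, 0.001]
ft_force: [-0.5, 0.4, 6.4]
grip_width: 0.0459
grasp_force: 62.0
```

Request:
apply_moves:
  commands:
    - [0, 0, 0, 0]
    - [0, 0, 0, 0]
    - [0, 0, 0, 0]
    - [0, 0, 0, 0]
    - [0, 0, 0, 0]

```text
clock: 34.92
eef_pos: [0.4428, 0.3194, 0.0242]
tool_rot: [-0.201, 0.98, 0.0, 0.001]
ft_force: [-0.5, -0.5, 4.3]
grip_width: 0.0458
grasp_force: 62.0
```

Request:
apply_moves:
  commands:
    - [0, 0, -0.5, 0]
    - [0, 0, -0.5, 0]
    - [0, 0, -0.5, 0]
    - [0, 0, -0.5, 0]
    - [0, 0, -0.4, 0]

```text
clock: 35.33
eef_pos: [0.4425, 0.3193, 0.0726]
tool_rot: [-0.201, 0.98, 0.0, 0.001]
ft_force: [-0.1, -0.4, -1.4]
grip_width: 0.0462
grasp_force: 61.7
```

Request:
apply_moves:
  commands:
    - [0, 0, 0, 0.09]
    - [0, 0, 0, 0.09]
    - [0, 0, 0, 0.09]
    - [0, 0, 0, 0]
    - [0, 0, 0, 0]

```text
clock: 35.75
eef_pos: [0.4421, 0.319, 0.0714]
tool_rot: [-0.062, 0.998, 0.0, 0.0]
ft_force: [0.3, -0.2, -1.7]
grip_width: 0.0463
grasp_force: 61.7
```

Run:
```python
from h import *
go(.5692,-.0206,.072,187);print(bot.get_obs()['grasp_force'])
```

```text
t 35.75 pos [0.4421 0.319  0.0714] yaw -172.9 F [ 0.3 -0.2 -1.7] w 0.0463
 -> units [ -4.2  -17.64  -0.03] roll units 0.002
61.72946333885193
```

Request:
apply_moves:
  commands:
    - [-0.21, -0.88, 0, 0]
    - [-0.21, -0.88, 0, 0]
    - [-0.21, -0.88, 0, 0]
    - [-0.21, -0.88, 0, 0]
    - [-0.21, -0.88, 0, 0]

```text
clock: 36.17
eef_pos: [0.4738, 0.2335, 0.0711]
tool_rot: [-0.062, 0.998, 0.0, 0.0]
ft_force: [-0.3, 0.3, -0.5]
grip_width: 0.0459
grasp_force: 61.8
```

Request:
apply_moves:
  commands:
    - [-0.21, -0.88, 0, 0]
    - [-0.21, -0.88, 0, 0]
    - [-0.21, -0.88, 0, 0]
    - [-0.21, -0.88, 0, 0]
    - [-0.21, -0.88, 0, 0]

```text
clock: 36.58
eef_pos: [0.5054, 0.1485, 0.0711]
tool_rot: [-0.062, 0.998, 0.0, 0.0]
ft_force: [1.0, -0.1, -2.0]
grip_width: 0.046
grasp_force: 61.8
```

Request:
apply_moves:
  commands:
    - [-0.21, -0.88, 0, 0]
    - [-0.21, -0.88, 0, 0]
    - [-0.21, -0.88, 0, 0]
    - [-0.21, -0.88, 0, 0]
    - [-0.21, -0.88, 0, 0]

```text
clock: 37.0
eef_pos: [0.5369, 0.0637, 0.0711]
tool_rot: [-0.062, 0.998, 0.0, 0.0]
ft_force: [-0.6, 0.3, -1.6]
grip_width: 0.0461
grasp_force: 61.8
```

Request:
apply_moves:
  commands:
    - [-0.21, -0.88, 0, 0]
    - [-0.21, -0.88, 0, 0]
    - [-0.21, -0.88, 0, 0]
    - [-0.21, -0.88, 0, 0]
    - [-0.21, -0.88, 0, 0]

```text
clock: 37.42
eef_pos: [0.5684, -0.0211, 0.0711]
tool_rot: [-0.062, 0.998, 0.0, -0.0]
ft_force: [-0.1, 1.0, -1.3]
grip_width: 0.0458
grasp_force: 61.8
```

Run:
```python
from h import *
go(.5692,-.0206,.0365,187);print(bot.get_obs()['grasp_force'])
```

```text
t 37.42 pos [ 0.5684 -0.0211  0.0711] yaw -172.9 F [-0.1  1.  -1.3] w 0.0458
 -> units [-0.04  0.02  1.73] roll units 0.002
61.772074699401855
```

Request:
apply_moves:
  commands:
    - [0, 0, 0.5, 0]
    - [0, 0, 0.5, 0]
    - [0, 0, 0.5, 0]
    - [0, 0, 0.23, 0]
    - [0, 0, 0, 0]

```text
clock: 37.83
eef_pos: [0.5667, -0.0196, 0.0362]
tool_rot: [-0.062, 0.998, -0.0, -0.001]
ft_force: [-2.2, -0.7, 5.0]
grip_width: 0.0456
grasp_force: 62.6
```

Request:
apply_moves:
  commands:
    - [0, 0, 0.02, 0]
    - [0, 0, 0, 0]
    - [0, 0, 0, 0]
    - [0, 0, 0, 0]
    - [0, 0, 0, 0]

```text
clock: 38.25
eef_pos: [0.5667, -0.0196, 0.0362]
tool_rot: [-0.062, 0.998, -0.0, -0.001]
ft_force: [-4.0, -1.3, 7.4]
grip_width: 0.0459
grasp_force: 62.7
```

Request:
apply_moves:
  commands:
    - [0, 0, 0, 0]
    - [0, 0, 0, 0]
    - [0, 0, 0, 0]
    - [0, 0, 0, 0]
    - [0, 0, 0, 0]
  claw: 0.25

```text
clock: 38.67
eef_pos: [0.5681, -0.02, 0.0356]
tool_rot: [-0.061, 0.998, 0.0, -0.0]
ft_force: [0.8, 0.1, 0.3]
grip_width: 0.0639
grasp_force: 0.0
```

Request:
apply_moves:
  commands:
    - [0, 0, 0, 0]
    - [0, 0, 0, 0]
    - [0, 0, -0.8, 0]
    - [0, 0, -1, 0]
    - [0, 0, -1, 0]

```text
clock: 39.08
eef_pos: [0.5674, -0.0203, 0.0918]
tool_rot: [-0.061, 0.998, 0.0, -0.001]
ft_force: [1.1, 0.1, 0.2]
grip_width: 0.0639
grasp_force: 0.0
```

Request:
apply_moves:
  commands:
    - [0, 1, -1, 0]
    - [0, 1, -1, 0]
    - [0, 1, 0, 0]
    - [0, 1, 0, 0]
    - [0, 1, 0, 0]
  claw: 0

```text
clock: 39.5
eef_pos: [0.5563, 0.0798, 0.1327]
tool_rot: [-0.061, 0.998, 0.0, 0.001]
ft_force: [-0.6, -0.0, 0.6]
grip_width: 0.0849
grasp_force: 0.0
```

Request:
apply_moves:
  commands:
    - [0, 0, 0, -0.11]
    - [0, 0, 0, -0.11]
    - [0, 0, 0, -0.11]
    - [0, 0, 0, -0.11]
    - [0, 0, 0, -0.11]

```text
clock: 39.92
eef_pos: [0.556, 0.0791, 0.1319]
tool_rot: [-0.345, 0.939, 0.0, -0.0]
ft_force: [-0.2, -1.3, 0.7]
grip_width: 0.0852
grasp_force: 0.0
```

Run:
```python
from h import *
c=snap('top','top5'); cv2.imwrite('pics/t5.png',cv2.resize(c['image'][140:290,225:475],None,fx=3.1,fy=3.1,interpolation=cv2.INTER_CUBIC))
go(.565,.055,.03,97)
print(bot.get_obs()['joint_pos'].round(2))
```

```text
t 39.97 pos [0.556  0.079  0.1319] yaw -139.5 F [-0.2 -0.4 -0.7] w 0.0856
 -> units [ 0.44 -1.21  5.09] roll units 2.058
[ 0.14  0.42 -0.01  1.14  0.   -0.57]
```

View pics/t5.png

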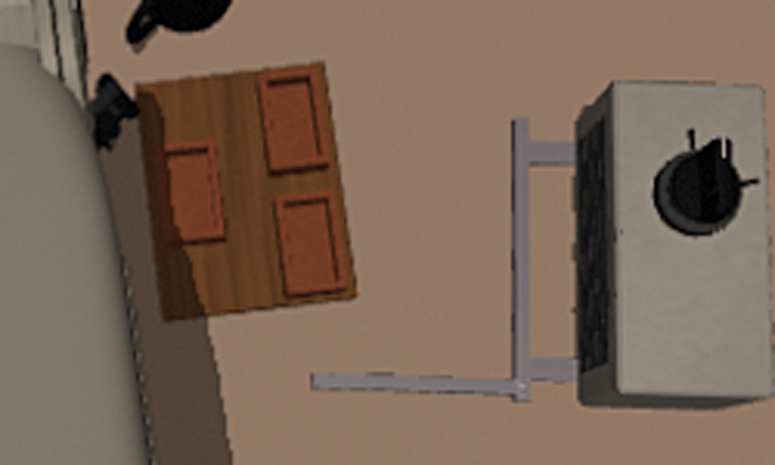

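Request:
apply_moves:
  commands:
    - [0, 0, 0, -0.11]
    - [0, 0, 0, -0.11]
    - [0, 0, 0, -0.11]
    - [0, 0, 0, -0.11]
    - [0, 0, 0, -0.11]

```text
clock: 40.38
eef_pos: [0.556, 0.0789, 0.1318]
tool_rot: [-0.596, 0.803, 0.0, -0.0]
ft_force: [-0.1, 0.5, 0.3]
grip_width: 0.0856
grasp_force: 0.0
```

Request:
apply_moves:
  commands:
    - [0, 0, 0, -0.11]
    - [0, 0, 0, -0.11]
    - [0, 0, 0, -0.11]
    - [0, 0, 0, -0.06]
    - [0, 0, 0, 0]

```text
clock: 40.8
eef_pos: [0.556, 0.0789, 0.1319]
tool_rot: [0.745, -0.667, -0.0, 0.0]
ft_force: [0.5, -0.3, -0.1]
grip_width: 0.0858
grasp_force: 0.0
```

Run:
```python
from h import *
go(.5610,.0465,.03,277); print(bot.tip_reach)
```

```text
t 40.8 pos [0.556  0.0789 0.1319] yaw -83.7 F [ 0.5 -0.3 -0.1] w 0.0858
 -> units [ 1.64 -0.07  5.09] roll units -0.012
0.022
```

Request:
apply_moves:
  commands:
    - [0.32, -0.01, 0.8, -0.01]
    - [0.32, -0.01, 0.8, 0]
    - [0.32, -0.02, 0.8, 0]
    - [0.32, -0.02, 0.8, 0]
    - [0.32, 0, 0.8, 0]

```text
clock: 41.22
eef_pos: [0.5612, 0.0471, 0.0513]
tool_rot: [0.748, -0.664, 0.0, -0.0]
ft_force: [0.4, 0.2, 0.2]
grip_width: 0.0854
grasp_force: 0.0
```

Request:
apply_moves:
  commands:
    - [0, 0, 0.5, 0]
    - [0, 0, 0.4, 0]
    - [0, 0, 0.2, 0]
    - [0, 0, 0, 0]
    - [0, 0, 0, 0]

```text
clock: 41.63
eef_pos: [0.5613, 0.0478, 0.0303]
tool_rot: [0.749, -0.663, 0.0, -0.0]
ft_force: [-0.7, 0.3, 0.0]
grip_width: 0.0856
grasp_force: 0.0
```

Request:
apply_moves:
  commands:
    - [0, 0, 0.07, 0]
    - [0, 0, 0.07, 0]
    - [0, 0, 0.07, 0]
    - [0, 0, 0.07, 0]
    - [0, 0, 0, 0]

```text
clock: 42.05
eef_pos: [0.5609, 0.0474, 0.0242]
tool_rot: [0.749, -0.663, -0.0, 0.0]
ft_force: [-0.5, 0.0, -0.2]
grip_width: 0.0853
grasp_force: 0.0
```

Still no contact at 24 mm, so I'll keep probing down.

Request:
apply_moves:
  commands:
    - [0, 0, 0.05, 0]
    - [0, 0, 0.05, 0]
    - [0, 0, 0.05, 0]
    - [0, 0, 0.05, 0]
    - [0, 0, 0, 0]

```text
clock: 42.47
eef_pos: [0.5608, 0.0473, 0.02]
tool_rot: [0.749, -0.663, -0.0, 0.0]
ft_force: [-0.4, 0.5, -0.5]
grip_width: 0.0856
grasp_force: 0.0
```

Request:
apply_moves:
  commands:
    - [0, 0, 0.04, 0]
    - [0, 0, 0.04, 0]
    - [0, 0, 0.04, 0]
    - [0, 0, 0, 0]
    - [0, 0, 0, 0]

```text
clock: 42.88
eef_pos: [0.561, 0.0474, 0.0178]
tool_rot: [0.749, -0.663, -0.0, 0.0]
ft_force: [-0.1, -0.4, 0.0]
grip_width: 0.0857
grasp_force: 0.0
```

Request:
apply_moves:
  commands:
    - [0, 0, 0.08, 0]
    - [0, 0, 0.07, 0]
    - [0, 0, 0, 0]
    - [0, 0, 0, 0]
    - [0, 0, 0, 0]

```text
clock: 43.3
eef_pos: [0.561, 0.0474, 0.0149]
tool_rot: [0.749, -0.663, -0.0, 0.0]
ft_force: [-0.8, -0.2, 1.3]
grip_width: 0.0853
grasp_force: 0.0
```

Request:
apply_moves:
  commands:
    - [0.25, 0, 0, 0]
    - [0.25, 0, 0, 0]
    - [0.25, 0, 0, 0]
    - [0.2, 0, 0, 0]
    - [0.2, 0, 0, 0]

```text
clock: 43.72
eef_pos: [0.5639, 0.0238, 0.0149]
tool_rot: [0.749, -0.663, 0.0, 0.0]
ft_force: [-0.3, -1.2, 0.2]
grip_width: 0.0855
grasp_force: 0.0
```

Request:
apply_moves:
  commands:
    - [0.2, 0, 0, 0]
    - [0.2, 0, 0, 0]
    - [0.2, 0, 0, 0]
    - [0.2, 0, 0, 0]
    - [0.2, 0, 0, 0]

```text
clock: 44.13
eef_pos: [0.5663, 0.0043, 0.0149]
tool_rot: [0.749, -0.663, -0.0, 0.0]
ft_force: [-0.2, 0.3, -0.3]
grip_width: 0.0852
grasp_force: 0.0
```

```bash
cat >> h.py <<'E'
def planters(n):
  h=cv2.cvtColor(cv2.imread(f'pics/{n}.png'),cv2.COLOR_BGR2HSV);m=((h[...,0]<9)&(h[...,1]>150)&(h[...,2]>60)).astype(np.uint8);m[:,:100]=0
  k,l,s,c=cv2.connectedComponentsWithStats(cv2.morphologyEx(m,cv2.MORPH_CLOSE,np.ones((3,3))))
  for i in range(1,k):
    if s[i,4]>120: 
      r=cv2.minAreaRect(np.argwhere(l==i)[:,::-1].astype(np.float32)); print(n,s[i],np.round(r[1],1),round(r[2],1),at(n,r[0],.04))
def board(n):
  h=cv2.cvtColor(cv2.imread(f'pics/{n}.png'),cv2.COLOR_BGR2HSV);m=((h[...,0]<14)&(h[...,1]>130)).astype(np.uint8);m[:,:220]=0;m[:,420:]=0;m[:130]=0;m[300:]=0
  k,l,s,c=cv2.connectedComponentsWithStats(m);i=1+s[1:,4].argmax()
  r=cv2.minAreaRect(np.argwhere(l==i)[:,::-1].astype(np.float32));P=np.array([at(n,p,.012) for p in cv2.boxPoints(r)]);print('board',P[:,:2].tolist(),P.mean(0)[:2],s[i])
E
python3 - <<'E'
from h import *
snap('top','top6');snap('wrist','w8')
for n in('top5','top6'): planters(n);board(n)
board('top0')
E
```

```text
top5 [308 162  23  33 556] [30.9 18.9] 82.4 [ 0.6262 -0.1034  0.04  ]
top5 [276 186  21  32 506] [31.  18.7] 84.8 [ 0.5669 -0.0211  0.04  ]
top5 [314 201  23  34 539] [31.8 19.2] 81.9 [ 0.5251 -0.116   0.04  ]
board [[0.663, 0.0263], [0.6837, -0.1347], [0.4853, -0.1554], [0.4657, 0.0011]] [ 0.574425 -0.065675] [ 269  160   71   84 4497]
top6 [309 162  22  33 552] [30.9 19. ] 82.4 [ 0.6262 -0.1035  0.04  ]
top6 [314 202  23  33 563] [31.7 19.2] 82.6 [ 0.5248 -0.1159  0.04  ]
board [[0.6711, -0.0454], [0.6838, -0.1315], [0.4862, -0.1555], [0.4742, -0.0718]] [ 0.578825 -0.10105 ] [ 298  160   42   80 2344]
board [[0.663, 0.0258], [0.6833, -0.1353], [0.4851, -0.1554], [0.466, 0.0012]] [ 0.57435  -0.065925] [ 269  160   71   84 4480]
```

Request:
apply_moves:
  commands:
    - [-0.5, 0, 0, 0]
    - [-0.5, 0, 0, 0]
    - [-0.5, 0, 0, 0]
    - [-0.5, 0, 0, 0]
    - [-0.1, 0, 0, 0]

```text
clock: 44.65
eef_pos: [0.5607, 0.049, 0.0149]
tool_rot: [0.75, -0.662, -0.0, -0.0]
ft_force: [0.4, 0.4, -0.6]
grip_width: 0.0856
grasp_force: 0.0
```

Request:
apply_moves:
  commands:
    - [0, 0, 0.04, 0]
    - [0, 0, 0.04, 0]
    - [0, 0, 0.04, 0]
    - [0, 0, 0, 0]
    - [0, 0, 0, 0]

```text
clock: 45.07
eef_pos: [0.5611, 0.046, 0.0124]
tool_rot: [0.749, -0.663, -0.0, 0.0]
ft_force: [-0.5, -0.6, -0.7]
grip_width: 0.0855
grasp_force: 0.0
```

Request:
apply_moves:
  commands:
    - [0, 0, 0.04, 0]
    - [0, 0, 0.04, 0]
    - [0, 0, 0.04, 0]
    - [0, 0, 0, 0]
    - [0, 0, 0, 0]

```text
clock: 45.48
eef_pos: [0.5611, 0.0463, 0.01]
tool_rot: [0.749, -0.663, -0.0, 0.0]
ft_force: [-0.4, 0.4, 0.4]
grip_width: 0.0855
grasp_force: 0.0
```

Run:
```python
from h import *
snap('top','top7');planters('top7');board('top7')
# fingertip visibility in wrist
for z in (0,.012,.02): print(z,proj('w8',[.5663+.0425,.0043,z]),proj('w8',[.5663-.0425,.0043,z]))
go(.561,.0474,.009,277)
```

```text
top7 [308 162  23  33 523] [31. 19.] 81.9 [ 0.6259 -0.1033  0.04  ]
top7 [277 186  20  31 348] [31.4 16.3] 81.9 [ 0.567  -0.0239  0.04  ]
top7 [314 202  23  34 501] [31.6 19.2] 82.2 [ 0.5241 -0.1161  0.04  ]
board [[0.664, 0.0136], [0.6853, -0.1313], [0.4859, -0.1556], [0.4657, -0.0148]] [ 0.575225 -0.072025] [ 275  160   65   82 3966]
0 [190.  254.2] [370.9 274.2]
0.012 [183.3 265.6] [377.3 286.8]
0.02 [178.4 274.1] [382.1 296.2]
t 45.53 pos [0.5611 0.0463 0.0101] yaw -83.0 F [0.1 0.3 0.5] w 0.0852
 -> units [-0.05 -0.    0.05] roll units -0.0
```

Request:
apply_moves:
  commands:
    - [0, 0, 0.03, 0]
    - [0, 0, 0.03, 0]
    - [0, 0, 0.03, 0]
    - [0, 0, 0, 0]
    - [0, 0, 0, 0]

```text
clock: 45.95
eef_pos: [0.5611, 0.0464, 0.0082]
tool_rot: [0.749, -0.663, -0.0, 0.0]
ft_force: [-0.3, -0.1, 0.8]
grip_width: 0.0857
grasp_force: 0.0
```

Request:
apply_moves:
  commands:
    - [0, 0, 0.03, 0]
    - [0, 0, 0.03, 0]
    - [0, 0, 0.03, 0]
    - [0, 0, 0, 0]
    - [0, 0, 0, 0]

```text
clock: 46.37
eef_pos: [0.5611, 0.0463, 0.0064]
tool_rot: [0.749, -0.663, -0.0, 0.0]
ft_force: [-0.4, -0.5, 0.3]
grip_width: 0.0854
grasp_force: 0.0
```

Request:
apply_moves:
  commands:
    - [0, 0, 0.03, 0]
    - [0, 0, 0.03, 0]
    - [0, 0, 0.03, 0]
    - [0, 0, 0, 0]
    - [0, 0, 0, 0]

```text
clock: 46.78
eef_pos: [0.5611, 0.0464, 0.0046]
tool_rot: [0.749, -0.663, -0.0, 0.0]
ft_force: [1.0, -1.2, -0.1]
grip_width: 0.0854
grasp_force: 0.0
```

Request:
apply_moves:
  commands:
    - [0.25, 0, 0, 0]
    - [0.25, 0, 0, 0]
    - [0.25, 0, 0, 0]
    - [0.2, 0, 0, 0]
    - [0.15, 0, 0, 0]

```text
clock: 47.2
eef_pos: [0.5639, 0.0237, 0.0047]
tool_rot: [0.749, -0.663, 0.0, 0.0]
ft_force: [-0.5, -0.6, 1.1]
grip_width: 0.0857
grasp_force: 0.0
```

Request:
apply_moves:
  commands:
    - [0.1, 0, 0, 0]
    - [0.1, 0, 0, 0]
    - [0.1, 0, 0, 0]
    - [0.1, 0, 0, 0]
    - [0.1, 0, 0, 0]

```text
clock: 47.62
eef_pos: [0.565, 0.0145, 0.0047]
tool_rot: [0.749, -0.663, -0.0, 0.0]
ft_force: [0.0, -0.0, 0.2]
grip_width: 0.0853
grasp_force: 0.0
```

Run:
```python
from h import *
snap('top','top8');planters('top8');board('top8');go(.565,-.1137,.005,268)
```

```text
top8 [308 162  23  33 550] [31. 19.] 82.2 [ 0.6261 -0.1034  0.04  ]
top8 [314 202  23  33 523] [31.5 19.3] 82.2 [ 0.5247 -0.1158  0.04  ]
board [[0.6702, -0.0315], [0.685, -0.1313], [0.4851, -0.1557], [0.4713, -0.0587]] [ 0.5779 -0.0943] [ 293  160   47   80 2708]
t 47.67 pos [0.5651 0.0142 0.0047] yaw -83.0 F [ 0.2 -0.4 -0.1] w 0.0852
 -> units [ 6.35  0.78 -0.01] roll units 0.149
```

Run:
```python
from h import *
c=snap('wrist','w9');s=snap('side','s9')['image']
p=proj('s9',[.565,.0142,.005]);print(p);x,y=int(p[0]),int(p[1])
cv2.imwrite('pics/m9.png',np.vstack([cv2.resize(c['image'],(480,360))[120:],cv2.resize(s[y-60:y+60,x-80:x+80],(480,360),interpolation=cv2.INTER_CUBIC)]))
```

```text
[285.4 239.6]
```

View pics/m9.png

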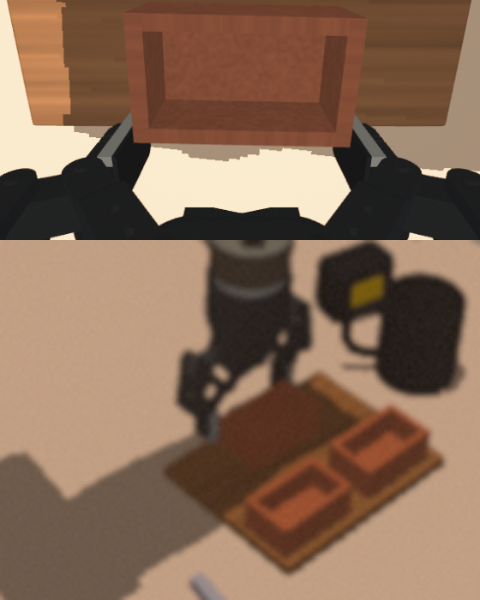

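Request:
apply_moves:
  commands:
    - [-0.4, 0, 0, 0]
    - [-0.5, 0, 0, 0]
    - [-0.5, 0, 0, 0]
    - [-0.2, 0, -0.5, 0]
    - [0, 0, -0.7, 0]

```text
clock: 48.18
eef_pos: [0.5594, 0.0482, 0.028]
tool_rot: [0.75, -0.662, -0.001, 0.001]
ft_force: [-0.2, -0.4, 0.1]
grip_width: 0.0855
grasp_force: 0.0
```

Request:
apply_moves:
  commands:
    - [0, 0, 0, 0]
    - [0, 0, 0, 0]
    - [0, 0, 0, 0]
    - [0, 0, 0, 0]
    - [0, 0, 0, 0]
  claw: 0.7

```text
clock: 48.6
eef_pos: [0.5606, 0.0462, 0.0281]
tool_rot: [0.749, -0.663, -0.0, 0.0]
ft_force: [-0.0, -0.3, -0.3]
grip_width: 0.0266
grasp_force: 0.0
```

Request:
apply_moves:
  commands:
    - [0, 0, 0.1, 0]
    - [0, 0, 0.1, 0]
    - [0, 0, 0, 0]
    - [0, 0, 0, 0]
    - [0, 0, 0, 0]

```text
clock: 49.02
eef_pos: [0.561, 0.0463, 0.0245]
tool_rot: [0.749, -0.663, -0.0, 0.0]
ft_force: [0.2, -0.3, -0.7]
grip_width: 0.0256
grasp_force: 0.0
```

Request:
apply_moves:
  commands:
    - [0, 0, 0.05, 0]
    - [0, 0, 0.05, 0]
    - [0, 0, 0.05, 0]
    - [0, 0, 0, 0]
    - [0, 0, 0, 0]

```text
clock: 49.43
eef_pos: [0.5611, 0.0464, 0.0216]
tool_rot: [0.749, -0.663, -0.0, 0.0]
ft_force: [-0.5, -0.0, 0.4]
grip_width: 0.0258
grasp_force: 0.0
```

Request:
apply_moves:
  commands:
    - [0, 0, 0.05, 0]
    - [0, 0, 0.05, 0]
    - [0, 0, 0.05, 0]
    - [0, 0, 0, 0]
    - [0, 0, 0, 0]

```text
clock: 49.85
eef_pos: [0.561, 0.0464, 0.0186]
tool_rot: [0.749, -0.663, -0.0, 0.0]
ft_force: [-0.8, -0.5, -0.0]
grip_width: 0.0259
grasp_force: 0.0
```

Request:
apply_moves:
  commands:
    - [0, 0, 0.05, 0]
    - [0, 0, 0.05, 0]
    - [0, 0, 0, 0]
    - [0, 0, 0, 0]
    - [0, 0, 0, 0]

```text
clock: 50.27
eef_pos: [0.5611, 0.0464, 0.0167]
tool_rot: [0.749, -0.663, -0.0, 0.0]
ft_force: [0.4, -0.1, 0.4]
grip_width: 0.0253
grasp_force: 0.0
```

Request:
apply_moves:
  commands:
    - [0, 0, 0.05, 0]
    - [0, 0, 0.05, 0]
    - [0, 0, 0, 0]
    - [0, 0, 0, 0]
    - [0, 0, 0, 0]

```text
clock: 50.68
eef_pos: [0.5611, 0.0464, 0.0147]
tool_rot: [0.749, -0.663, -0.0, 0.0]
ft_force: [-0.9, -1.5, 0.5]
grip_width: 0.0257
grasp_force: 0.0
```

Request:
apply_moves:
  commands:
    - [0, 0, 0.05, 0]
    - [0, 0, 0.05, 0]
    - [0, 0, 0, 0]
    - [0, 0, 0, 0]
    - [0, 0, 0, 0]

```text
clock: 51.1
eef_pos: [0.5611, 0.0464, 0.0127]
tool_rot: [0.749, -0.663, -0.0, 0.0]
ft_force: [0.2, -0.1, -0.5]
grip_width: 0.0257
grasp_force: 0.0
```

Request:
apply_moves:
  commands:
    - [0, 0, 0.05, 0]
    - [0, 0, 0.05, 0]
    - [0, 0, 0, 0]
    - [0, 0, 0, 0]
    - [0, 0, 0, 0]

```text
clock: 51.52
eef_pos: [0.5612, 0.0464, 0.0107]
tool_rot: [0.749, -0.663, 0.0, 0.0]
ft_force: [-0.9, -0.3, -0.3]
grip_width: 0.0257
grasp_force: 0.0
```

Request:
apply_moves:
  commands:
    - [0, 0, 0.05, 0]
    - [0, 0, 0.05, 0]
    - [0, 0, 0, 0]
    - [0, 0, 0, 0]
    - [0, 0, 0, 0]

```text
clock: 51.93
eef_pos: [0.5611, 0.0464, 0.0087]
tool_rot: [0.749, -0.663, -0.0, 0.0]
ft_force: [-0.4, 0.1, 0.6]
grip_width: 0.0257
grasp_force: 0.0
```

Request:
apply_moves:
  commands:
    - [0, 0, 0.05, 0]
    - [0, 0, 0, 0]
    - [0, 0, 0.05, 0]
    - [0, 0, 0, 0]
    - [0, 0, 0, 0]

```text
clock: 52.35
eef_pos: [0.5611, 0.0464, 0.0066]
tool_rot: [0.749, -0.663, -0.0, 0.0]
ft_force: [0.1, -0.1, -0.8]
grip_width: 0.0258
grasp_force: 0.0
```

Request:
apply_moves:
  commands:
    - [0, 0, 0.05, 0]
    - [0, 0, 0, 0]
    - [0, 0, 0.05, 0]
    - [0, 0, 0, 0]
    - [0, 0, 0, 0]

```text
clock: 52.77
eef_pos: [0.5611, 0.0464, 0.0046]
tool_rot: [0.749, -0.663, -0.0, 0.0]
ft_force: [-0.2, -0.2, -0.8]
grip_width: 0.0258
grasp_force: 0.0
```

Request:
apply_moves:
  commands:
    - [0, 0, 0.05, 0]
    - [0, 0, 0, 0]
    - [0, 0, 0, 0]
    - [0, 0, 0, 0]
    - [0, 0, 0, 0]

```text
clock: 53.18
eef_pos: [0.5612, 0.0464, 0.0037]
tool_rot: [0.749, -0.663, 0.0, -0.0]
ft_force: [-0.3, -0.6, 0.2]
grip_width: 0.0257
grasp_force: 0.0
```

Request:
apply_moves:
  commands:
    - [0.2, 0, 0, 0]
    - [0.2, 0, 0, 0]
    - [0.2, 0, 0, 0]
    - [0.2, 0, 0, 0]
    - [0.2, 0, 0, 0]

```text
clock: 53.6
eef_pos: [0.5636, 0.0261, 0.0037]
tool_rot: [0.749, -0.663, -0.0, -0.0]
ft_force: [-1.5, 8.0, 0.6]
grip_width: 0.0254
grasp_force: 3.7
```

Request:
apply_moves:
  commands:
    - [0.1, 0, 0, 0]
    - [0.1, 0, 0, 0]
    - [0.1, 0, 0, 0]
    - [0.1, 0, 0, 0]
    - [0.1, 0, 0, 0]

```text
clock: 54.02
eef_pos: [0.5646, 0.0179, 0.0037]
tool_rot: [0.749, -0.662, -0.001, -0.001]
ft_force: [-0.7, 5.5, 0.5]
grip_width: 0.0257
grasp_force: 2.5
```

Run:
```python
from h import *
snap('top','top9');planters('top9');go(.565,-.1137,.005,268)
```

```text
top9 [311 162  23  33 523] [31.2 18.9] 81.3 [ 0.6272 -0.1116  0.04  ]
top9 [317 201  23  34 570] [31.8 19.1] 81.9 [ 0.5263 -0.1245  0.04  ]
t 54.07 pos [0.5647 0.0174 0.0037] yaw -83.0 F [0.1 5.2 0.8] w 0.0256
 -> units [ 6.51  0.79 -0.08] roll units 0.15
```

Request:
apply_moves:
  commands:
    - [0.2, 0, 0, 0.008]
    - [0.2, 0, 0, 0.008]
    - [0.2, 0, 0, 0.008]
    - [0.2, 0, 0, 0.008]
    - [0.2, 0, 0, 0.008]

```text
clock: 54.48
eef_pos: [0.567, -0.0033, 0.0037]
tool_rot: [0.735, -0.678, -0.0, -0.0]
ft_force: [0.1, 4.2, 0.5]
grip_width: 0.0255
grasp_force: 2.3
```

Request:
apply_moves:
  commands:
    - [0.2, 0, 0, 0.008]
    - [0.2, 0, 0, 0.008]
    - [0.2, 0, 0, 0.008]
    - [0.2, 0, 0, 0.008]
    - [0.2, 0, 0, 0.008]

```text
clock: 54.9
eef_pos: [0.5682, -0.0237, 0.0037]
tool_rot: [0.72, -0.694, -0.0, -0.0]
ft_force: [0.5, 4.3, -0.0]
grip_width: 0.0256
grasp_force: 2.3
```

Request:
apply_moves:
  commands:
    - [0.2, 0, 0, 0.008]
    - [0.2, 0, 0, 0.008]
    - [0.2, 0, 0, 0.008]
    - [0.2, 0, 0, 0.008]
    - [0.2, 0, 0, 0.008]

```text
clock: 55.32
eef_pos: [0.5686, -0.0436, 0.0037]
tool_rot: [-0.705, 0.709, 0.0, 0.0]
ft_force: [0.2, 4.5, -0.2]
grip_width: 0.0254
grasp_force: 2.4
```

Run:
```python
from h import *
snap('top','top10');planters('top10');board('top10');go(.565,-.112,.004,268)
```

```text
top10 [339 164  21  32 550] [30.9 19. ] 84.8 [ 0.6227 -0.1781  0.04  ]
top10 [342 203  22  33 559] [32.1 19.3] 85.2 [ 0.5211 -0.1847  0.04  ]
board [[0.6706, -0.1144], [0.6796, -0.2092], [0.4792, -0.2214], [0.4709, -0.1293]] [ 0.575075 -0.168575] [ 324  162   42   78 2592]
t 55.37 pos [ 0.5685 -0.0446  0.0037] yaw -90.3 F [ 1.2  3.5 -0.2] w 0.0258
 -> units [ 3.37  0.16 -0.01] roll units 0.028
```

Request:
apply_moves:
  commands:
    - [0.2, 0, 0, 0.008]
    - [0.2, 0, 0, 0.008]
    - [0.2, 0, 0, 0.008]
    - [0.2, 0, 0, 0.008]
    - [0.2, 0, 0, 0.008]

```text
clock: 55.78
eef_pos: [0.5681, -0.0635, 0.0037]
tool_rot: [-0.69, 0.723, 0.0, 0.0]
ft_force: [-0.0, 4.6, 1.1]
grip_width: 0.0256
grasp_force: 2.4
```

Request:
apply_moves:
  commands:
    - [0.2, 0, 0, 0]
    - [0.2, 0, 0, 0]
    - [0.2, 0, 0, 0]
    - [0.2, 0, 0, 0]
    - [0.2, 0, 0, 0]

```text
clock: 56.2
eef_pos: [0.5672, -0.0836, 0.0037]
tool_rot: [-0.691, 0.723, 0.0, -0.0]
ft_force: [-0.0, 4.5, 0.1]
grip_width: 0.0257
grasp_force: 2.4
```

Request:
apply_moves:
  commands:
    - [0.2, 0, 0, 0]
    - [0.2, 0, 0, 0]
    - [0.2, 0, 0, 0]
    - [0.1, 0, 0, 0]
    - [0.1, 0, 0, 0]

```text
clock: 56.62
eef_pos: [0.5665, -0.0995, 0.0037]
tool_rot: [-0.691, 0.723, 0.0, 0.0]
ft_force: [1.2, 4.8, 0.9]
grip_width: 0.0256
grasp_force: 2.5
```

Run:
```python
from h import *
snap('top','top11');planters('top11');board('top11');go(.565,-.112,.004,268)
```

```text
top11 [363 167  20  32 489] [31. 19.] 90.0 [ 0.6153 -0.2376  0.04  ]
top11 [364 207  21  33 473] [31.9 19.3] 87.6 [ 0.5129 -0.2386  0.04  ]
board [[0.6653, -0.1955], [0.6697, -0.2698], [0.4703, -0.2735], [0.4664, -0.2013]] [ 0.567925 -0.235025] [ 355  166   32   77 2020]
t 56.67 pos [ 0.5665 -0.0999  0.0037] yaw -92.7 F [1.  4.1 0.2] w 0.0256
 -> units [ 0.61  0.05 -0.01] roll units -0.011
```

Request:
apply_moves:
  commands:
    - [0.1, 0, 0, 0]
    - [0.1, 0, 0, 0]
    - [0.1, 0, 0, 0]
    - [0.1, 0, 0, 0]
    - [0.1, 0, 0, 0]

```text
clock: 57.08
eef_pos: [0.566, -0.1092, 0.0037]
tool_rot: [-0.691, 0.723, 0.0, 0.0]
ft_force: [0.6, 5.1, 0.9]
grip_width: 0.0257
grasp_force: 2.5
```

Request:
apply_moves:
  commands:
    - [0.05, 0, 0, 0]
    - [0.05, 0, 0, 0]
    - [0.03, 0, 0, 0]
    - [0, 0, 0, 0]
    - [0, 0, 0, 0]

```text
clock: 57.5
eef_pos: [0.5664, -0.1108, 0.0037]
tool_rot: [-0.691, 0.723, 0.0, 0.001]
ft_force: [2.0, 7.8, -0.2]
grip_width: 0.0256
grasp_force: 3.7
```

Run:
```python
from h import *
snap('top','top12');planters('top12');board('top12');go(.565,-.112,.004,268)
```

```text
top12 [367 168  20  32 509] [31. 19.] 90.0 [ 0.6127 -0.2476  0.04  ]
top12 [369 208  19  32 485] [31. 18.] 90.0 [ 0.5112 -0.2479  0.04  ]
board [[0.6627, -0.2114], [0.6667, -0.282], [0.4689, -0.2847], [0.4654, -0.2161]] [ 0.565925 -0.24855 ] [ 361  167   30   76 1862]
t 57.55 pos [ 0.5664 -0.1108  0.0037] yaw -92.6 F [ 1.8  7.3 -0.2] w 0.0253
 -> units [ 0.06  0.07 -0.01] roll units -0.009
```

Request:
apply_moves:
  commands:
    - [0.05, 0, 0, 0]
    - [0.05, 0, 0, 0]
    - [0.05, 0, 0, 0]
    - [0.05, 0, 0, 0]
    - [0, 0, 0, 0]

```text
clock: 57.97
eef_pos: [0.5688, -0.1133, 0.004]
tool_rot: [-0.692, 0.722, -0.0, 0.004]
ft_force: [6.8, 11.5, -3.7]
grip_width: 0.0255
grasp_force: 5.7
```

Request:
apply_moves:
  commands:
    - [0, 0, 0, 0]
    - [0, 0, 0, 0]
    - [0, 0, 0, 0]
    - [0, 0, 0, 0]
    - [0, 0, 0, 0]

```text
clock: 58.38
eef_pos: [0.5688, -0.1133, 0.004]
tool_rot: [-0.692, 0.722, -0.0, 0.004]
ft_force: [7.2, 11.6, -3.1]
grip_width: 0.0257
grasp_force: 5.6
```

Request:
apply_moves:
  commands:
    - [-0.4, 0, 0, 0]
    - [-0.6, 0, 0, 0]
    - [0, 0, -1, 0]
    - [0, 0, -1, 0]
    - [0, 0, -1, 0]

```text
clock: 58.8
eef_pos: [0.5655, -0.0962, 0.0637]
tool_rot: [-0.691, 0.723, 0.0, -0.002]
ft_force: [0.5, -1.2, 0.7]
grip_width: 0.0255
grasp_force: 0.0
```

Request:
apply_moves:
  commands:
    - [0, 0, -1, 0]
    - [0, 0, -1, 0]
    - [0, 0, 0, 0.115]
    - [0, 0, 0, 0.115]
    - [0, 0, 0, 0.115]

```text
clock: 59.22
eef_pos: [0.5664, -0.0966, 0.1043]
tool_rot: [-0.547, 0.837, -0.001, -0.001]
ft_force: [0.2, 0.1, 0.1]
grip_width: 0.0259
grasp_force: 0.0
```

Request:
apply_moves:
  commands:
    - [0, 0, 0, 0.115]
    - [0, 0, 0, 0.115]
    - [0, 0, 0, 0.115]
    - [0, 0, 0, 0.115]
    - [0, 0, 0, 0.115]

```text
clock: 59.63
eef_pos: [0.5659, -0.0966, 0.1035]
tool_rot: [-0.274, 0.962, -0.001, -0.001]
ft_force: [0.5, -0.1, -0.5]
grip_width: 0.0255
grasp_force: 0.0
```

Request:
apply_moves:
  commands:
    - [0, 0, 0, 0.115]
    - [0, 0, 0, 0.115]
    - [0, 0, 0, 0.115]
    - [0, 0, 0, 0.115]
    - [0, 0, 0, 0.115]

```text
clock: 60.05
eef_pos: [0.5659, -0.0966, 0.1035]
tool_rot: [0.024, 1.0, -0.001, -0.001]
ft_force: [-0.8, 0.4, -0.6]
grip_width: 0.0254
grasp_force: 0.0
```

Run:
```python
from h import *
snap('top','top13');planters('top13');board('top13');go(.686,-.215,.1,178)
```

```text
top13 [369 168  19  32 440] [31. 18.] 90.0 [ 0.6127 -0.2513  0.04  ]
top13 [369 208  20  32 506] [31. 19.] 90.0 [ 0.5112 -0.2491  0.04  ]
board [[0.6657, -0.2053], [0.6679, -0.286], [0.4663, -0.283], [0.4646, -0.2047]] [ 0.566125 -0.24475 ] [ 358  166   33   78 2200]
t 60.1 pos [ 0.566  -0.0965  0.1035] yaw 177.1 F [ 0.6 -0.2  0.2] w 0.0257
 -> units [-6.3  -5.61  0.18] roll units -0.015
```

Request:
apply_moves:
  commands:
    - [-0.63, -0.56, 0, 0]
    - [-0.63, -0.56, 0, 0]
    - [-0.63, -0.56, 0, 0]
    - [-0.63, -0.56, 0, 0]
    - [-0.63, -0.56, 0, 0]

```text
clock: 60.52
eef_pos: [0.6273, -0.1554, 0.1035]
tool_rot: [0.019, 1.0, -0.001, -0.001]
ft_force: [-0.3, 0.0, 0.3]
grip_width: 0.0256
grasp_force: 0.0
```

Request:
apply_moves:
  commands:
    - [-0.63, -0.56, 0, 0]
    - [-0.63, -0.56, 0, 0]
    - [-0.63, -0.56, 0, 0]
    - [-0.63, -0.56, 0, 0]
    - [-0.63, -0.56, 0, 0]

```text
clock: 60.93
eef_pos: [0.6879, -0.214, 0.1033]
tool_rot: [0.019, 1.0, -0.001, -0.001]
ft_force: [-0.1, 1.2, 0.2]
grip_width: 0.0255
grasp_force: 0.0
```

Request:
apply_moves:
  commands:
    - [0, 0, 0, 0]
    - [0, 0, 0, 0]
    - [0, 0, 0, -0.01]
    - [0, 0, 0, 0]
    - [0, 0, 0, 0]

```text
clock: 61.35
eef_pos: [0.6874, -0.2122, 0.1039]
tool_rot: [0.014, 1.0, -0.0, -0.0]
ft_force: [-0.5, -0.6, 0.7]
grip_width: 0.0256
grasp_force: 0.0
```

Run:
```python
from h import *
go(.687,-.215,.004,178);snap('wrist','w10')
h=cv2.cvtColor(cv2.imread('pics/w10.png'),cv2.COLOR_BGR2HSV)
# project board +x edge
for r in range(215,330,6): print(r,h[r,281],at('w10',(281,r),.012)[:2])
```

```text
t 61.35 pos [ 0.6874 -0.2122  0.1039] yaw 178.3 F [-0.5 -0.6  0.7] w 0.0256
 -> units [ 0.02 -0.14  5.  ] roll units 0.006
215 [ 15  75 109] [ 0.6885 -0.2123]
221 [ 15  75 109] [ 0.6928 -0.2125]
227 [ 15  75 109] [ 0.697  -0.2126]
233 [ 15  74 110] [ 0.7013 -0.2127]
239 [ 15  73 109] [ 0.7057 -0.2128]
245 [ 15  75 109] [ 0.7101 -0.213 ]
251 [ 15  73 109] [ 0.7145 -0.2131]
257 [ 15  75 109] [ 0.719  -0.2132]
263 [ 15  75 109] [ 0.7235 -0.2134]
269 [ 15  75 109] [ 0.7281 -0.2135]
275 [ 15  73 109] [ 0.7328 -0.2136]
281 [ 15  75 109] [ 0.7375 -0.2138]
287 [ 15  74 110] [ 0.7422 -0.2139]
293 [ 14  74 110] [ 0.747  -0.2141]
299 [ 14  74 110] [ 0.7518 -0.2142]
305 [ 15  73 109] [ 0.7567 -0.2143]
311 [ 15  75 109] [ 0.7617 -0.2145]
317 [ 14  74 110] [ 0.7667 -0.2146]
323 [ 15  75 109] [ 0.7717 -0.2148]
329 [ 15  75 109] [ 0.7769 -0.2149]
```

Clear below, with the board edge inward of 0.688. Descending in steps.

Request:
apply_moves:
  commands:
    - [0, -0.07, 0.8, 0]
    - [0, -0.07, 0.8, 0]
    - [0, 0, 0.8, 0]
    - [0, 0, 0.8, 0]
    - [0, 0, 0.6, 0]

```text
clock: 61.82
eef_pos: [0.6872, -0.215, 0.0265]
tool_rot: [0.015, 1.0, 0.0, -0.001]
ft_force: [-0.7, 0.6, 0.6]
grip_width: 0.026
grasp_force: 0.0
```

Request:
apply_moves:
  commands:
    - [0, 0, 0.5, 0]
    - [0, 0, 0.4, 0]
    - [0, 0, 0.1, 0]
    - [0, 0, 0, 0]
    - [0, 0, 0, 0]

```text
clock: 62.23
eef_pos: [0.6885, -0.2157, 0.0084]
tool_rot: [0.015, 1.0, -0.0, 0.001]
ft_force: [-0.5, 0.1, 0.6]
grip_width: 0.0256
grasp_force: 0.0
```

Run:
```python
from h import *
go(.632,-.215,.004,178)
```

```text
t 62.23 pos [ 0.6885 -0.2157  0.0084] yaw 178.3 F [-0.5  0.1  0.6] w 0.0256
 -> units [ 2.82 -0.05  0.22] roll units 0.005
```

Request:
apply_moves:
  commands:
    - [0, 0, 0.1, 0]
    - [0, 0, 0.1, 0]
    - [0.1, 0, 0, 0]
    - [0.2, 0, 0, 0]
    - [0.2, 0, 0, 0]

```text
clock: 62.65
eef_pos: [0.6782, -0.2154, 0.0039]
tool_rot: [0.015, 1.0, -0.0, 0.001]
ft_force: [2.3, -0.3, -2.8]
grip_width: 0.0255
grasp_force: 1.7
```

Request:
apply_moves:
  commands:
    - [0.15, 0, 0, 0]
    - [0.15, 0, 0, 0]
    - [0.15, 0, 0, 0]
    - [0.15, 0, 0, 0]
    - [0.15, 0, 0, 0]

```text
clock: 63.07
eef_pos: [0.6632, -0.2149, 0.004]
tool_rot: [0.015, 1.0, -0.0, 0.001]
ft_force: [3.8, -0.3, -2.1]
grip_width: 0.0257
grasp_force: 1.8
```

Request:
apply_moves:
  commands:
    - [0.15, 0, 0, 0]
    - [0.15, 0, 0, 0]
    - [0.15, 0, 0, 0]
    - [0.15, 0, 0, 0]
    - [0.15, 0, 0, 0]

```text
clock: 63.48
eef_pos: [0.648, -0.2144, 0.004]
tool_rot: [0.015, 1.0, -0.0, 0.0]
ft_force: [3.2, -0.2, -0.5]
grip_width: 0.0256
grasp_force: 2.0
```

Run:
```python
from h import *
go(.632,-.215,.004,178);snap('top','top14');planters('top14');board('top14')
```

```text
t 63.48 pos [ 0.648  -0.2144  0.004 ] yaw 178.3 F [ 3.2 -0.2 -0.5] w 0.0256
 -> units [ 0.8  -0.05 -0.  ] roll units 0.005
board [[0.5198, -0.1226], [0.6378, -0.1284], [0.6366, -0.1644], [0.5185, -0.158]] [ 0.578175 -0.14335 ] [327 177  16  46 336]
```

Request:
apply_moves:
  commands:
    - [0.12, 0, 0, 0]
    - [0.12, 0, 0, 0]
    - [0.12, 0, 0, 0]
    - [0.1, 0, 0, 0]
    - [0.1, 0, 0, 0]

```text
clock: 63.95
eef_pos: [0.6369, -0.2142, 0.004]
tool_rot: [0.015, 1.0, -0.0, 0.0]
ft_force: [4.2, -0.0, -0.2]
grip_width: 0.0256
grasp_force: 2.3
```

Request:
apply_moves:
  commands:
    - [0.05, 0, 0, 0]
    - [0.05, 0, 0, 0]
    - [0.05, 0, 0, 0]
    - [0.05, 0, 0, 0]
    - [0, 0, 0, 0]

```text
clock: 64.37
eef_pos: [0.6328, -0.214, 0.0039]
tool_rot: [0.015, 1.0, -0.0, 0.0]
ft_force: [4.1, -1.1, 0.7]
grip_width: 0.0256
grasp_force: 2.3
```

Request:
apply_moves:
  commands:
    - [0.05, 0, 0, 0]
    - [0.05, 0, 0, 0]
    - [0.05, 0, 0, 0]
    - [0.05, 0, 0, 0]
    - [0, 0, 0, 0]

```text
clock: 64.78
eef_pos: [0.6324, -0.2147, 0.0045]
tool_rot: [0.015, 1.0, -0.001, 0.004]
ft_force: [12.2, -1.0, -4.0]
grip_width: 0.0254
grasp_force: 5.9
```

Request:
apply_moves:
  commands:
    - [-0.3, 0, 0, 0]
    - [-0.5, 0, 0, 0]
    - [0, 0, -1, 0]
    - [0, 0, -1, 0]
    - [0, 0, -1, 0]

```text
clock: 65.2
eef_pos: [0.6415, -0.2137, 0.062]
tool_rot: [0.015, 1.0, 0.001, -0.004]
ft_force: [0.3, -0.3, 0.2]
grip_width: 0.0257
grasp_force: 0.0
```

Request:
apply_moves:
  commands:
    - [0, 0, -1, 0]
    - [0, 0, -1, 0]
    - [0, 0, -1, 0]
    - [0, 0, -1, 0]
    - [0, 0, -1, 0]
  claw: 0

```text
clock: 65.62
eef_pos: [0.6421, -0.2139, 0.1631]
tool_rot: [0.015, 1.0, 0.001, -0.003]
ft_force: [0.4, -0.2, 0.8]
grip_width: 0.084
grasp_force: 0.0
```

Request:
apply_moves:
  commands:
    - [0.5, 1, -1, 0]
    - [0.5, 1, -1, 0]
    - [0.5, 1, -1, 0]
    - [0.5, 1, 0, 0]
    - [0.5, 1, 0, 0]

```text
clock: 66.03
eef_pos: [0.5958, -0.1123, 0.2244]
tool_rot: [0.015, 1.0, -0.0, -0.001]
ft_force: [0.6, -0.8, -0.3]
grip_width: 0.0855
grasp_force: 0.0
```

Request:
apply_moves:
  commands:
    - [0.5, 1, 0, 0]
    - [0.5, 1, 0, 0]
    - [0.5, 1, 0, 0]
    - [0.5, 1, 0, 0]
    - [0.5, 1, 0, 0]

```text
clock: 66.45
eef_pos: [0.5477, -0.0109, 0.2224]
tool_rot: [0.015, 1.0, -0.0, -0.003]
ft_force: [0.7, 1.2, 1.3]
grip_width: 0.0855
grasp_force: 0.0
```

Request:
apply_moves:
  commands:
    - [0.2, 1, 0, 0]
    - [0.2, 1, 0, 0]
    - [0, 1, 0, 0]
    - [0, 1, 0, 0]
    - [0, 1, 0, 0]

```text
clock: 66.87
eef_pos: [0.5432, 0.0889, 0.2225]
tool_rot: [0.015, 1.0, -0.001, -0.003]
ft_force: [-0.1, -0.5, -0.2]
grip_width: 0.0849
grasp_force: 0.0
```

Request:
apply_moves:
  commands:
    - [0, 1, 0, 0]
    - [0, 1, 0, 0]
    - [0, 1, 0, 0]
    - [0, 1, 0, 0]
    - [0, 1, 0, 0]

```text
clock: 67.28
eef_pos: [0.5465, 0.1884, 0.2223]
tool_rot: [0.015, 1.0, -0.002, -0.003]
ft_force: [0.7, -0.4, -0.4]
grip_width: 0.0854
grasp_force: 0.0
```

Run:
```python
from h import *
go(.545,-.395,.26,178);snap('top','top15');planters('top15');board('top15')
```

```text
t 67.28 pos [0.5465 0.1884 0.2223] yaw 178.3 F [ 0.7 -0.4 -0.4] w 0.0854
 -> units [ -0.8  -29.17  -1.79] roll units 0.004
top15 [367 186  21  32 504] [31. 20.] 90.0 [ 0.5667 -0.2472  0.04  ]
top15 [332 204  20  33 558] [19.3 31.5] 3.6 [ 0.5196 -0.1576  0.04  ]
top15 [369 226  19  33 467] [32. 18.] 90.0 [ 0.4653 -0.2464  0.04  ]
board [[0.4214, -0.1227], [0.6208, -0.1255], [0.6209, -0.2848], [0.421, -0.2775]] [ 0.521025 -0.202625] [ 327  183   63   79 4617]
```

Request:
apply_moves:
  commands:
    - [-0.027, -0.97, -0.06, 0]
    - [-0.027, -0.97, -0.06, 0]
    - [-0.027, -0.97, -0.06, 0]
    - [-0.027, -0.97, -0.06, 0]
    - [-0.027, -0.97, -0.06, 0]

```text
clock: 67.75
eef_pos: [0.5462, 0.0901, 0.2285]
tool_rot: [0.015, 1.0, -0.001, -0.003]
ft_force: [-0.6, -0.2, 0.9]
grip_width: 0.0852
grasp_force: 0.0
```

Request:
apply_moves:
  commands:
    - [-0.027, -0.97, -0.06, 0]
    - [-0.027, -0.97, -0.06, 0]
    - [-0.027, -0.97, -0.06, 0]
    - [-0.027, -0.97, -0.06, 0]
    - [-0.027, -0.97, -0.06, 0]

```text
clock: 68.17
eef_pos: [0.5459, -0.0068, 0.2345]
tool_rot: [0.015, 1.0, -0.0, -0.003]
ft_force: [-0.0, 0.6, -0.2]
grip_width: 0.0855
grasp_force: 0.0
```

Request:
apply_moves:
  commands:
    - [-0.027, -0.97, -0.06, 0]
    - [-0.027, -0.97, -0.06, 0]
    - [-0.027, -0.97, -0.06, 0]
    - [-0.027, -0.97, -0.06, 0]
    - [-0.027, -0.97, -0.06, 0]

```text
clock: 68.58
eef_pos: [0.5457, -0.1034, 0.2405]
tool_rot: [0.015, 1.0, 0.0, -0.003]
ft_force: [-0.0, -0.7, 0.1]
grip_width: 0.0853
grasp_force: 0.0
```

Request:
apply_moves:
  commands:
    - [-0.027, -0.97, -0.06, 0]
    - [-0.027, -0.97, -0.06, 0]
    - [-0.027, -0.97, -0.06, 0]
    - [-0.027, -0.97, -0.06, 0]
    - [-0.027, -0.97, -0.06, 0]

```text
clock: 69.0
eef_pos: [0.5455, -0.2001, 0.2464]
tool_rot: [0.015, 1.0, 0.001, -0.003]
ft_force: [0.4, -0.5, 0.6]
grip_width: 0.0855
grasp_force: 0.0
```

Request:
apply_moves:
  commands:
    - [-0.027, -0.97, -0.06, 0]
    - [-0.027, -0.97, -0.06, 0]
    - [-0.027, -0.97, -0.06, 0]
    - [-0.027, -0.97, -0.06, 0]
    - [-0.027, -0.97, -0.06, 0]

```text
clock: 69.42
eef_pos: [0.5454, -0.2968, 0.2523]
tool_rot: [0.015, 1.0, 0.001, -0.003]
ft_force: [-0.0, 0.1, -0.5]
grip_width: 0.0857
grasp_force: 0.0
```

Request:
apply_moves:
  commands:
    - [-0.027, -0.97, -0.06, 0]
    - [-0.027, -0.97, -0.06, 0]
    - [-0.027, -0.97, -0.06, 0]
    - [-0.027, -0.97, -0.06, 0]
    - [-0.027, -0.97, -0.06, 0]

```text
clock: 69.83
eef_pos: [0.5453, -0.3937, 0.2583]
tool_rot: [0.015, 1.0, 0.001, -0.003]
ft_force: [0.2, -0.6, 0.4]
grip_width: 0.0853
grasp_force: 0.0
```

Request:
apply_moves:
  commands:
    - [0, 0, 0, 0]
    - [0, 0, 0, 0]
    - [0, 0, 0, 0]
    - [0, 0, 0, 0]
    - [0, 0, 0, 0]

```text
clock: 70.25
eef_pos: [0.5474, -0.3923, 0.2597]
tool_rot: [0.014, 1.0, 0.0, -0.0]
ft_force: [0.0, -0.1, -0.6]
grip_width: 0.0852
grasp_force: 0.0
```

Run:
```python
from h import *
go(.5449,-.3954,.187,178)
```

```text
t 70.25 pos [ 0.5474 -0.3923  0.2597] yaw 178.3 F [ 0.  -0.1 -0.6] w 0.0852
 -> units [ 0.12 -0.16  3.64] roll units 0.006
```

Request:
apply_moves:
  commands:
    - [0.06, -0.07, 0.75, 0]
    - [0.06, -0.07, 0.75, 0]
    - [0, 0, 0.75, 0]
    - [0, 0, 0.75, 0]
    - [0, 0, 0.65, 0]

```text
clock: 70.67
eef_pos: [0.5449, -0.3951, 0.186]
tool_rot: [0.014, 1.0, 0.0, -0.0]
ft_force: [0.2, 0.3, -0.1]
grip_width: 0.0853
grasp_force: 0.0
```

Request:
apply_moves:
  commands:
    - [0, 0, 0, 0]
    - [0, 0, 0, 0]
    - [0, 0, 0, 0]
    - [0, 0, 0, 0]
    - [0, 0, 0, 0]
  claw: 1

```text
clock: 71.08
eef_pos: [0.5457, -0.3965, 0.1882]
tool_rot: [0.015, 1.0, -0.001, 0.001]
ft_force: [0.9, -0.6, 0.7]
grip_width: 0.0253
grasp_force: 0.0
```

Request:
apply_moves:
  commands:
    - [0, 0, 0, 0]
    - [0, 0, 0, 0]
    - [0, 0, 0, 0]
    - [0, 0, 0, 0]
    - [0, 0, 0, 0]

```text
clock: 71.5
eef_pos: [0.5455, -0.3968, 0.1875]
tool_rot: [0.015, 1.0, -0.001, 0.001]
ft_force: [0.7, -1.1, 3.5]
grip_width: 0.0125
grasp_force: 61.9
```

Request:
apply_moves:
  commands:
    - [0, 0, 0.15, 0]
    - [0, 0, 0.15, 0]
    - [0, 0, 0.15, 0]
    - [0, 0, 0.05, 0]
    - [0, 0, 0, 0]

```text
clock: 71.92
eef_pos: [0.5455, -0.3968, 0.1799]
tool_rot: [0.015, 1.0, -0.001, 0.002]
ft_force: [-2.5, -0.2, 14.2]
grip_width: 0.0127
grasp_force: 63.4
```

Request:
apply_moves:
  commands:
    - [0, 0, 0, 0]
    - [0, 0, 0, 0]
    - [0, 0, 0, 0]
    - [0, 0, 0, 0]
    - [0, 0, 0, 0]

```text
clock: 72.33
eef_pos: [0.5456, -0.3968, 0.18]
tool_rot: [0.015, 1.0, -0.001, 0.002]
ft_force: [-1.8, 0.1, 14.9]
grip_width: 0.0126
grasp_force: 63.4
```

Request:
apply_moves:
  commands:
    - [0, 0, 0, 0.08]
    - [0, 0, 0, 0.08]
    - [0, 0, 0, 0.08]
    - [0, 0, 0, 0.08]
    - [0, 0, 0, 0.08]

```text
clock: 72.75
eef_pos: [0.5456, -0.397, 0.18]
tool_rot: [0.225, 0.974, -0.001, 0.002]
ft_force: [-2.8, -1.0, 13.9]
grip_width: 0.0124
grasp_force: 63.4
```

Request:
apply_moves:
  commands:
    - [0, 0, 0, 0.08]
    - [0, 0, 0, 0.08]
    - [0, 0, 0, 0.08]
    - [0, 0, 0, 0.08]
    - [0, 0, 0, 0.08]

```text
clock: 73.17
eef_pos: [0.5455, -0.3972, 0.18]
tool_rot: [0.422, 0.906, -0.001, 0.002]
ft_force: [-3.5, -1.2, 14.0]
grip_width: 0.0125
grasp_force: 63.4
```

Request:
apply_moves:
  commands:
    - [0, 0, 0, 0.08]
    - [0, 0, 0, 0.08]
    - [0, 0, 0, 0.08]
    - [0, 0, 0, 0.08]
    - [0, 0, 0, 0.08]

```text
clock: 73.58
eef_pos: [0.5453, -0.3973, 0.18]
tool_rot: [0.602, 0.799, -0.001, 0.002]
ft_force: [-3.7, -1.6, 14.9]
grip_width: 0.0122
grasp_force: 63.4
```

Request:
apply_moves:
  commands:
    - [0, 0, 0, 0.03]
    - [0, 0, 0, 0]
    - [0, 0, 0, 0]
    - [0, 0, 0, 0]
    - [0, 0, 0, 0]

```text
clock: 74.0
eef_pos: [0.5453, -0.3973, 0.18]
tool_rot: [0.613, 0.79, -0.001, 0.002]
ft_force: [-3.4, -1.0, 14.1]
grip_width: 0.0125
grasp_force: 63.4
```

Run:
```python
from h import *
go(.5449,-.3954,.18,104);o=bot.get_obs();print(o['ft_torque'],o['grasp_force'])
```

```text
t 74.0 pos [ 0.5453 -0.3973  0.18  ] yaw 104.4 F [-3.4 -1.  14.1] w 0.0125
 -> units [ 0.1  0.  -0. ] roll units 0.007
[-0.16640105  0.5927108  -0.05626326] 63.36917281150818
```

Request:
apply_moves:
  commands:
    - [0, 0, -0.15, 0.005]
    - [0, 0, -0.15, 0]
    - [0, 0, -0.1, 0]
    - [0, 0, 0, 0]
    - [0, 0, 0, 0]

```text
clock: 74.42
eef_pos: [0.5453, -0.3972, 0.185]
tool_rot: [0.615, 0.789, -0.001, 0.001]
ft_force: [0.8, -4.1, 5.4]
grip_width: 0.0125
grasp_force: 62.1
```

Request:
apply_moves:
  commands:
    - [0, 0, 0, 0]
    - [0, 0, 0, 0]
    - [0, 0, 0, 0]
    - [0, 0, 0, 0]
    - [0, 0, 0, 0]
  claw: 0

```text
clock: 74.83
eef_pos: [0.5448, -0.3955, 0.1837]
tool_rot: [0.614, 0.789, 0.0, -0.001]
ft_force: [0.1, 1.6, 0.5]
grip_width: 0.0717
grasp_force: 0.0
```

Request:
apply_moves:
  commands:
    - [0, 0, 0, 0]
    - [0, 0, 0, 0]
    - [0, 0, -1, 0]
    - [0, 0, -1, 0]
    - [0, 0, -1, 0]

```text
clock: 75.25
eef_pos: [0.5448, -0.3959, 0.245]
tool_rot: [0.614, 0.789, 0.0, -0.001]
ft_force: [0.2, -0.1, 0.3]
grip_width: 0.0855
grasp_force: 0.0
```

Request:
apply_moves:
  commands:
    - [0, 0, -1, 0]
    - [0, 0, -1, 0]
    - [0, 0, 0, 0]
    - [0, 0, 0, 0]
    - [0, 0, 0, 0]

```text
clock: 75.67
eef_pos: [0.5449, -0.396, 0.2838]
tool_rot: [0.614, 0.789, 0.0, -0.001]
ft_force: [1.1, -0.4, -0.6]
grip_width: 0.0854
grasp_force: 0.0
```

Run:
```python
from h import *
a=snap('wrist','w20')['image'];snap('top','top20');planters('top20');board('top20');go(.5449,-.3954,.26,104)
# knob: dark mask in wrist image, and compare with start view w1 
for n in('w1','w20','w2'):
  g=cv2.imread(f'pics/{n}.png').max(2)[120:300,180:380]; m=(g<30).astype(np.uint8);k,l,s,c=cv2.connectedComponentsWithStats(m);i=1+s[1:,4].argmax();print(n,s[i],c[i])
c0=np.array([.5448,-.395])
for z in(.19,.182):print(z,proj('w20',[*(c0+.028*np.array([np.cos(-1.335),np.sin(-1.335)])),z+.012]))
```

```text
top20 [369 186  19  32 477] [31. 18.] 90.0 [ 0.5667 -0.2497  0.04  ]
top20 [332 204  20  33 571] [32. 19.] 90.0 [ 0.5201 -0.1578  0.04  ]
top20 [369 227  20  32 463] [31. 19.] 90.0 [ 0.464  -0.2476  0.04  ]
board [[0.6208, -0.1255], [0.6209, -0.2848], [0.421, -0.2775], [0.4214, -0.1227]] [ 0.521025 -0.202625] [ 327  183   63   79 4606]
t 75.77 pos [ 0.5445 -0.3958  0.2829] yaw 104.2 F [-0.   0.6  0.5] w 0.0854
 -> units [0.01 0.02 1.14] roll units 0.003
w1 [  61   46   86  115 6041] [103.91872207  94.77603046]
w20 [  62   35   80  103 5297] [101.45742873  78.08457618]
w2 [  53   42   91  122 7033] [97.71960756 92.8098962 ]
0.19 [281.5 257.1]
0.182 [281.5 252.3]
```

```bash
python3 -c "
from workcell import bot
print(bot.job_done())"
```

```text
the job is handed in; nothing more can be done
None
```

I handed in the job at about 76 s of robot time, but `job_done()` returned no verdict: by my camera and force checks, the dryer was stopped, all three terracotta planters stood on the board, the board was pushed against both fence bars (about 3 mm short of the end bar as the camera measures it) and the knob was popped up at run.

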